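# Gauge and sort spray-bottle overcaps from the locked rack

## Robot

A 6-joint arm with a two-finger parallel gripper is mounted at the origin on the work surface. World frame = base frame: x ahead of the robot, y to its left, z up, the work surface at z = 0. Lengths are in mm, angles in rad, forces in N, time in s.
With the tool pointing down it reaches from about 275 to 1000 mm from the base axis. Payload 8.4 kg.
Tool frame: the origin (TCP) lies midway between the tips of the shut fingers; the grasp point (between the pads) lies 19 mm behind it; z points along the fingers, y is the line along which they close (so a half turn about z gives the same grasp; the last joint's range is limited). The gripper opens to 85 mm and grips with 20 to 120 N. Pads are 22 mm wide; open, the fingers measure 114 mm over their backs; the gripper's body (76 mm by 85 mm) begins 54 mm behind the grasp point. The pads swing forward as they close: fully open they stand 13 mm farther back than shut.
Start: joints at [1.181, 0.353, 1.633, -0, 1.155, -0.002], TCP at [236.344, 578.593, 231.281] pointing down, gripper open.
Joint ranges: [-2.63, 2.63], [-0.92, 2.1], [0.06, 2.66], [-1.3, 4.44], [0, 2.69], [-3.02, 3.02]. Speed limits (rad/s): [2.22, 2.22, 2.79, 3.14, 3.14, 3.14].

## Interface

Orientations are given as [roll, pitch, yaw] about the fixed x, y, z axes, in that order (R = Rz(yaw) Ry(pitch) Rx(roll)).
In Python, from rig import monitor, imaging, r gives the robot as it stands.
- The arm moves only by the tool drive_tool, never from a script. Its argument "plan" is a list of rows, each an object of numbers: "x", "y", "z": the shift along the tool's x, y, z in units of 50 mm (1.0 is 50 mm); "ax", "ay", "az": the turn, a rotation vector about the tool's x, y, z in units of 6 degrees (1.0 is 6 degrees); "hand": the finger opening in mm, from 0 to 85.4. In form: [{"x": .., "y": .., "z": .., "ax": .., "ay": .., "az": .., "hand": ..}, ...]. A call has 1 to 8 rows; each row is the pose to reach, as a shift and turn from the pose commanded when the call began, along the tool's axes at that moment; what a row does not reach only later rows make up. A row lasts 1/10 s, in which the tool goes at most 50 mm and 8.59 degrees, less where a joint would pass 70% of its speed; a pose out of reach is approached as far as the arm can. A call with a gripper value outside its range is refused whole. The fingers move at their own pace and stop on an object; "grip_force" is the grip in N (left out, the last holds). Time passes only in rows, so rows that repeat a pose let the fingers close. It gives the time, the measured TCP pose, the force, the opening and the grip force at its end, in the units of the state.
- monitor.sense(): the state, without advancing time (a new reading comes with each control period).
- imaging.grab_frame(name): name is "side" or "top"; returns the picture (480x640x3 uint8, red, green, blue); there is no depth.
- imaging.camera_info(name): a dict with "mtx" (3x3 intrinsics, pixels), "R" (3x3) and "t" (3): a world point X has camera coordinates R X + t. Camera axes: x right, y down, z forward; pixel columns grow to the right and rows downward; lengths in mm; the calibration is good to about 2 mm. A picture is of the moment at which its call begins. camera_info takes no time and is no camera call.
- r.sign_off(): hands the job in; it is judged then, once.
The state is a dict: "clock": time; "qpos": joint angles; "qvel": joint speeds; "joint_efforts": joint torques, N m; "eef_pos": TCP position; "tcp_rot": TCP orientation; "contact_force": force on the tool from outside, world axes, zero at the start; "wrist_torque": the same for the moment, N m; "opening": opening from 0.0 (shut) to 1.0 (fully open); "grasp_force": force on a finger pad.
Only numpy, scipy, OpenCV 4.12 (cv2) and the standard library are available. Lean on these libraries where they do the work, as an engineer would, in place of code of your own. Each camera call takes 0.05 s, during which the arm holds its last target. There are 200 camera calls.

## Task

Draw the lock pin out of the rack's bore and park it hanging in the side notch next to it, then slide the clear cover fully open. Try every overcap in the rack on the stepped gauge post, one by one in row order starting at the lock-pin end: those that slide right down to the base plate go upright into the divided carton, those that stop on the shoulder go upright into the plain tub. Leave the pin parked and the cover open, and do not disturb the bottles or the screwdriver.

Things in the scene. Friction and masses are not known exactly. Their poses are not given: they have to be found in the camera images.
- rack: Fixed aluminium rack, 232 mm (x) by 76 mm (y), origin: centre of underside. Floor 4 mm thick, end walls 56 mm high, long sides only 30 mm high lips. x runs along the row of overcaps away from the lock pin, y is the way the cover opens, z up. Beyond the -x end stand a steel lock block (bore) and, beside it, a steel bracket (notch), both 34 mm high. Cover runners: 130 mm out at +y, 53 mm high.
- cover (a joint): Clear sliding cover of the rack, in m: 0 shut (start), 0.12 fully open; slides along the rack's +y. Plate top 62 mm above the bench. About 2 N friction; stays where left. Its steel tab lies on the lock block: with the pin through both it cannot slide.
- cover_grip (a point): Middle of the black upright grip bar on the cover (50 mm along the rack's x, 12 mm thick along y, 22 mm tall); moves with the cover. 73 mm above the bench.
- pin: Loose upright steel lock pin, 64 mm tall, 60 g. Origin: centre of its foot, z up. Shank 10 mm across from 0 to 28 mm, collar 24 mm across to 32 mm, round grip 14 mm across to 64 mm. Starts in the bore, foot 12 mm above the bench, collar on the cover's tab (top at 40 mm); must rise 28 mm to clear the tab.
- bore (a point): Where the pin's foot is at the start (12 mm above the bench, on the bore's axis; bore 13 mm). z up.
- notch (a point): Where the pin's foot centre is when parked (6 mm above the bench), 55 mm from the bore towards the rack's -y; axes as the rack's. U slot in a plate 8 mm thick, top at 34 mm, on which the collar rests. Slot 15 mm wide in y, open above, below and towards -x (20 mm from here), its back 7 mm from here towards +x.
- gauge: Fixed steel gauge: 70 x 70 x 8 mm dark base plate with a stepped upright post in its middle. Origin: centre of its underside.
- gauge_foot (a point): Centre of the gauge post's foot, on the base plate (8 mm above the bench). Post: 24 mm across up to 16 mm, tapering to 21 mm at 20 mm (flat shoulder), then 12 mm across up to 28 mm, cone to the tip at 33 mm. A good overcap goes down until its rim is on the plate (0 mm); a tight one stops on the shoulder (rim at 20 mm).
- carton: Shallow cardboard carton fixed to the bench, 140 x 140 mm, walls 30 mm high, 4 mm thick; a cross of dividers (no higher) makes 2 x 2 cells about 64 mm wide, centres at x, y = +-34 mm. Origin: centre of underside; floor 4 mm thick. For good overcaps.
- tub: Shallow plain grey plastic tub fixed to the bench, 140 x 140 mm, walls 30 mm high and 4 mm thick, no dividers. Origin: centre of its underside; floor 4 mm thick. For tight overcaps.
- bottle1: Amber spray bottle, 48 mm across, 132 mm tall, standing; origin: centre of underside. Bystander: leave alone.
- bottle2: Another such amber spray bottle. Bystander: leave alone.
- screwdriver: Screwdriver lying on the bench. Bystander: leave alone.
- cap1a: White plastic overcap, 36 mm across, 45 mm tall, closed flat top, open below, about 30 g. Origin: centre of its rim (underside); z up to the top. Gripped by its top 15 mm, the fingers clear all lips and walls. Starts at place 1 of the rack's row (1 is nearest the pin), near rack x = -78, y = 0 mm. All look alike outside; bore 29 mm (good) or 16 mm (tight): only the gauge tells. May be absent.
- cap1b: White plastic overcap, 36 mm across, 45 mm tall, closed flat top, open below, about 30 g. Origin: centre of its rim (underside); z up to the top. Gripped by its top 15 mm, the fingers clear all lips and walls. Starts at place 1 of the rack's row (1 is nearest the pin), near rack x = -78, y = 0 mm. All look alike outside; bore 29 mm (good) or 16 mm (tight): only the gauge tells. May be absent.
- cap2a: White plastic overcap, 36 mm across, 45 mm tall, closed flat top, open below, about 30 g. Origin: centre of its rim (underside); z up to the top. Gripped by its top 15 mm, the fingers clear all lips and walls. Starts at place 2 of the rack's row (1 is nearest the pin), near rack x = -26, y = 0 mm. All look alike outside; bore 29 mm (good) or 16 mm (tight): only the gauge tells. May be absent.
- cap2b: White plastic overcap, 36 mm across, 45 mm tall, closed flat top, open below, about 30 g. Origin: centre of its rim (underside); z up to the top. Gripped by its top 15 mm, the fingers clear all lips and walls. Starts at place 2 of the rack's row (1 is nearest the pin), near rack x = -26, y = 0 mm. All look alike outside; bore 29 mm (good) or 16 mm (tight): only the gauge tells. May be absent.
- cap3b: White plastic overcap, 36 mm across, 45 mm tall, closed flat top, open below, about 30 g. Origin: centre of its rim (underside); z up to the top. Gripped by its top 15 mm, the fingers clear all lips and walls. Starts at place 3 of the rack's row (1 is nearest the pin), near rack x = 26, y = 0 mm. All look alike outside; bore 29 mm (good) or 16 mm (tight): only the gauge tells. May be absent.
- cap4a: White plastic overcap, 36 mm across, 45 mm tall, closed flat top, open below, about 30 g. Origin: centre of its rim (underside); z up to the top. Gripped by its top 15 mm, the fingers clear all lips and walls. Starts at place 4 of the rack's row (1 is nearest the pin), near rack x = 78, y = 0 mm. All look alike outside; bore 29 mm (good) or 16 mm (tight): only the gauge tells. May be absent.
Mind the look-alikes: they are no part of the job. What is meant by the gauge is not yellow, and is the larger of those in its own colour.

How it is judged:
By the outcome, as a careful person would: the job done as asked, in the order asked, and still so for the second after the job is handed in, with the robot touching nothing.
Of cap1a, cap1b only 1 to 1 are there at a start; the rules pass over those that are not, and their reading is None.
Of cap2a, cap2b only 1 to 1 are there at a start; the rules pass over those that are not, and their reading is None.
Of cap3b, cap4a only 1 to 2 are there at a start; the rules pass over those that are not, and their reading is None.
At some moment in a run one of cap1a, cap1b, cap2a, cap2b, cap3b, cap4a may be knocked a few centimetres aside while the robot is not near it.
It also fails if it takes over 210 s, if anything falls off the work surface, if the arm or the gripper's body presses on something with over 40 N, if the wrist force passes 120 N, or if a joint passes its speed limit or range.

## Working session

There is one attempt and no reset: what is moved stays moved. The work goes in short steps, Python scripts to look and compute and a tool call to move; the robot and the scene stay as the last step left them, time stands still between calls to the robot, and variables do not carry over. Pictures are saved under pics/ and viewed, at most 14 in all, crops included, and the job is handed in when it is done.

Besides the shell and the picture viewer there is one more tool, called in YAML: its name, and indented under it one key for each argument. drive_tool: Moves the arm, as the interface text tells. Its arguments: {"type":"object","properties":{"plan":{"type":"array","items":{"type":"object","properties":{"x":{"type":"number"},"y":{"type":"number"},"z":{"type":"number"},"ax":{"type":"number"},"ay":{"type":"number"},"az":{"type":"number"},"hand":{"type":"number"}}}},"grip_force":{"type":"number"}},"required":["plan"]}

```bash
mkdir -p pics
python3 - <<'E'
from rig import monitor, imaging, r
import cv2
s=monitor.sense();print(s)
for n in("top","side"):
    im=imaging.grab_frame(n);cv2.imwrite(f"pics/{n}0.png",im[:,:,::-1]);c=imaging.camera_info(n);print(n,c)
E
```

```text
{'clock': 0.0, 'qpos': array([ 1.18058781e+00,  3.53686965e-01,  1.63414258e+00,  7.65148162e-06,
        1.15521448e+00, -2.36119510e-03]), 'qvel': array([-5.76714652e-05, -3.57246339e-04, -9.87639095e-04, -1.00105667e-03,
        1.95192408e-03, -7.23629932e-04]), 'joint_efforts': array([-2.83337533e-03, -6.05227804e+01, -3.42066443e+01,  7.06062963e-06,
        9.32101335e-03,  8.14049116e-06]), 'eef_pos': array([236.16227174, 578.13650298, 230.53383648]), 'tcp_rot': array([-3.14014130e+00, -1.04226521e-05,  2.75374223e+00]), 'contact_force': array([-0.54487166,  0.16070095, -0.36858882]), 'wrist_torque': array([-0.01327299,  0.01653411,  0.00490022]), 'grasp_force': 0.0, 'opening': 1.000528944356743}
top {'mtx': array([[477.72734622,   0.        , 323.67891556],
       [  0.        , 477.72734622, 241.56173064],
       [  0.        ,   0.        ,   1.        ]]), 'R': array([[-0.02166335, -0.99973277,  0.00806782],
       [-0.99620306,  0.02090484, -0.08451308],
       [ 0.08432184, -0.00986802, -0.99638971]]), 't': array([-110.83521394,  576.60295747, 1192.33121191])}
side {'mtx': array([[492.14507603,   0.        , 326.88557139],
       [  0.        , 492.14507603, 239.05538506],
       [  0.        ,   0.        ,   1.        ]]), 'R': array([[-0.96619736, -0.25754884, -0.01145635],
       [-0.13379529,  0.53892852, -0.8316579 ],
       [ 0.22036668, -0.80201287, -0.55517014]]), 't': array([547.5299496 , 200.31605713, 919.82256272])}
```

View pics/top0.png

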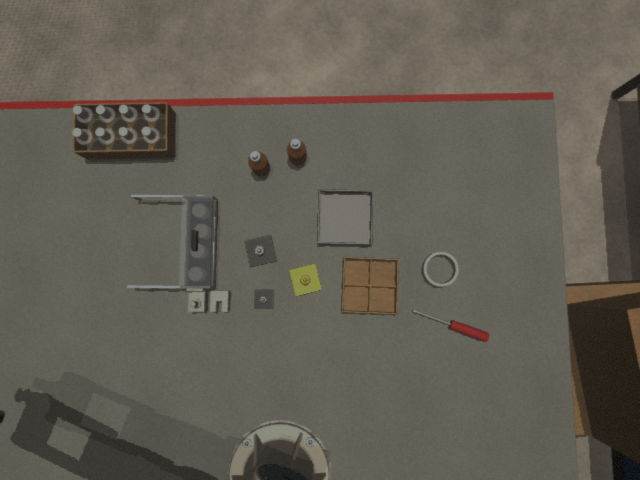

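View pics/side0.png

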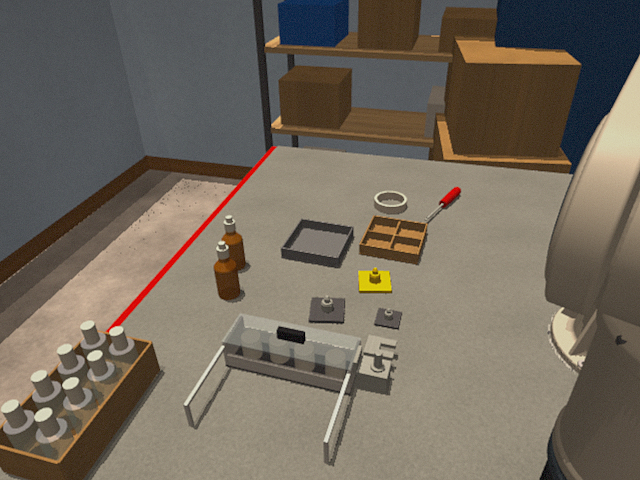

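The top view shows the rack at about (198,242), with its pin end at bottom (196,302) and the notch bracket at (219,301). The cover grip is at (195,240). Of the dark gauges, the larger is at (260,250). The tub is at (345,218) and the carton at (370,286). I'll zoom in to measure.

```bash
cat > h.py <<'E'
import numpy as np, cv2
from rig import monitor, imaging, r
def proj(n,X):
    c=imaging.camera_info(n);p=(np.atleast_2d(X)@c["R"].T+c["t"])@c["mtx"].T
    return p[:,:2]/p[:,2:]
def back(n,uv,z):
    c=imaging.camera_info(n);d=c["R"].T@np.linalg.solve(c["mtx"],[*uv,1.]);o=-c["R"].T@c["t"]
    return (o+d*(z-o[2])/d[2])[:2]
def crop(im,u0,v0,u1,v1,s,f):
    cv2.imwrite(f,cv2.resize(im[v0:v1,u0:u1,::-1],None,fx=s,fy=s,interpolation=cv2.INTER_CUBIC))
E
python3 - <<'E'
from h import *
t=cv2.imread("pics/top0.png")[:,:,::-1];crop(t,125,185,325,325,4,"pics/tc.png")
s=cv2.imread("pics/side0.png")[:,:,::-1];crop(s,180,290,420,460,3.3,"pics/sc.png")
E
```

```text
(no output)
```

View pics/tc.png

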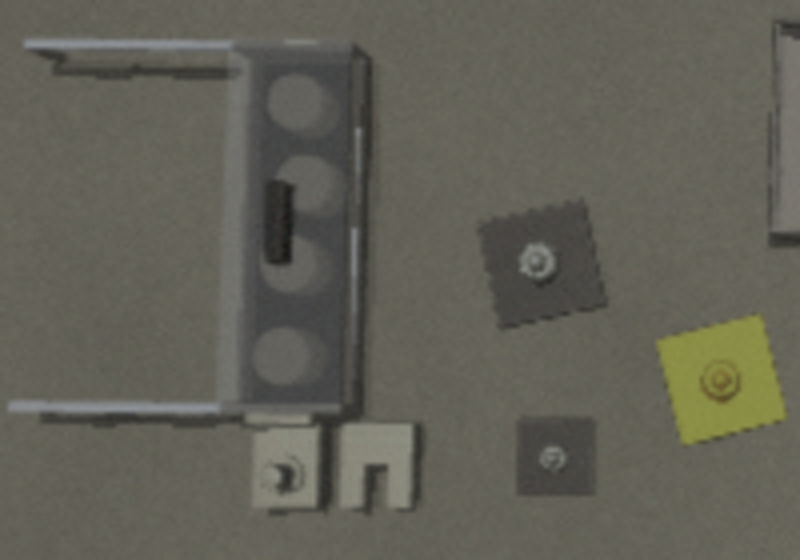

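View pics/sc.png

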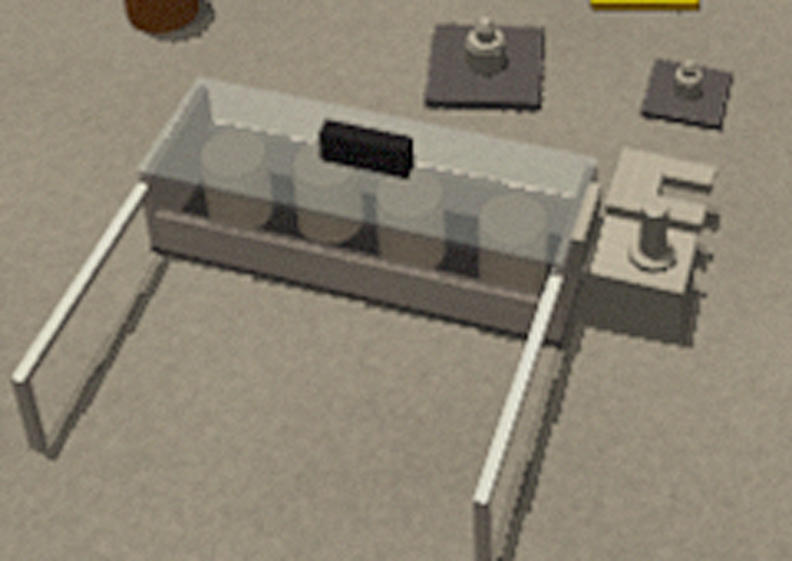

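The crops show four caps under the cover. In the top crop the pin collar is near (285,478) and the slot is at u 365–388 with its back at v 465. The big gauge post is at (537,262). In the side crop the pin collar is at (653,252) and the gauge post top at (487,25).

Run:
```python
from h import *
T=lambda u,v,z:back("top",(125+u/4-.4,185+v/4-.4),z).round(1)
S=lambda u,v,z:back("side",(180+u/3.3-.35,290+v/3.3-.35),z).round(1)
print("runner ends T",T(25,44,53),T(10,407,53),"S",S(20,378,53),S(484,498,53))
print("runner roots T",T(232,44,53),T(222,407,53))
print("grip T",T(279,222,84),"S",S(366,148,73))
print("pin coll T",T(286,478,44),"S",S(653,254,44),"top T",T(272,474,76),"S",S(656,211,76))
print("bracket T",[T(*p,34) for p in((340,424),(418,424),(413,510),(340,508),(376,465))],"S",S(663,185,34))
print("post T tip",T(538,260,41),"S",S(487,22,41),"base",[T(*p,8) for p in((478,225),(583,200),(607,306),(502,328))],[S(*p,8) for p in((434,27),(544,27),(541,105),(428,103))])
print("caps T",[T(*p,49) for p in((297,102),(307,184),(291,264),(282,355))])
print("caps S",[S(*p,49) for p in((234,155),(325,172),(410,190),(514,217))])
t=cv2.imread("pics/top0.png")[:,:,::-1]
for nm,cs in(("tub",((318,190),(372,190),(371,246),(318,246))),("carton",((342,258),(397,258),(397,314),(342,314)))):
    P=np.array([back("top",c,30) for c in cs]);print(nm,P.mean(0),P.round(0).tolist())
```

```text
runner ends T [697.2 356.8] [471.3 363.3] S [696.6 355.5] [470.5 361.7]
runner roots T [694.6 227.8] [468.5 233.2]
grip T [579.2 190.2] S [579.8 191.9]
pin coll T [423.8 196.1] S [424.6 200.1] top T [427.7 196.3] S [424.4 200.8]
bracket T [array([456.2, 165. ]), array([455.2, 116.3]), array([401.9, 119.7]), array([404.1, 165.1]), array([430.2, 142.6])] S [429.  141.8]
post T tip [555.9  39.4] S [554.3  42. ] base [array([581.7,  82. ]), array([596.5,  14.1]), array([ 5.277e+02, -5.000e-01]), array([515. ,  67.1])] [array([596.1,  17.5]), array([5.283e+02, 4.000e-01]), array([513.7,  70.3]), array([579.8,  85.3])]
caps T [array([657.7, 188.2]), array([605.9, 181.9]), array([556.1, 191.8]), array([499.7, 197.4])]
caps S [array([656.7, 191.9]), array([604.4, 191.7]), array([556.3, 192.9]), array([498.3, 197.8])]
tub [ 633.15716308 -178.09529462] [[706.0, -111.0], [704.0, -250.0], [560.0, -243.0], [563.0, -108.0]]
carton [ 459.27519807 -236.07074828] [[531.0, -169.0], [528.0, -308.0], [388.0, -303.0], [391.0, -165.0]]
```

```bash
cat >> h.py <<'E'
from scipy.spatial.transform import Rotation as Ro
def units(*W):
    "world targets (x,y,z[,yaw]) -> tool shift/turn units from the present pose"
    s=monitor.sense();R0=Ro.from_euler("xyz",s["tcp_rot"]);p=s["eef_pos"]
    print("t",round(s["clock"],1),"p",p.round(1),"yaw",s["tcp_rot"].round(3),"F",s["contact_force"].round(1),"open",round(s["opening"]*85.4,1),"gf",round(s["grasp_force"],1),"q",s["qpos"].round(2))
    for w in W:
        d=R0.inv().apply(np.array(w[:3])-p)/50
        yaw=w[3] if len(w)>3 else YAW
        a=(R0.inv()*Ro.from_euler("xyz",[np.pi,0,yaw])).as_rotvec(degrees=True)/6
        print(w,"->",d.round(3),"turn",a.round(3))
YAW=np.pi-.028
RY=np.array([.028,1.]);RX=np.array([1,-.028])
E
python3 - <<'E'
from h import *
units((424.3,198.5,200),(424.3,198.5,110))
E
```

```text
t 0.1 p [236.2 578.2 230.6] yaw [-3.14  -0.     2.754] F [0.1 0.9 0.3] open 85.3 gf 0.0 q [ 1.18  0.35  1.63  0.    1.16 -0.  ]
(424.3, 198.5, 200) -> [-6.355 -5.606  0.62 ] turn [-1.200e-02 -2.000e-03 -3.436e+00]
(424.3, 198.5, 110) -> [-6.355 -5.604  2.42 ] turn [-1.200e-02 -2.000e-03 -3.436e+00]
```

drive_tool:
  plan:
    - {"x": -0.9, "y": -0.8, "z": 0.1, "az": -0.5, "hand": 50}
    - {"x": -1.8, "y": -1.6, "z": 0.2, "az": -1}
    - {"x": -2.7, "y": -2.4, "z": 0.3, "az": -1.5}
    - {"x": -3.6, "y": -3.2, "z": 0.4, "az": -2}
    - {"x": -4.5, "y": -4.0, "z": 0.5, "az": -2.5}
    - {"x": -5.4, "y": -4.8, "z": 0.6, "az": -3}
    - {"x": -6.355, "y": -5.6, "z": 0.62, "az": -3.43}
    - {"x": -6.355, "y": -5.6, "z": 0.62, "az": -3.43}

```text
invalid input
```

drive_tool:
  plan:
    - {"x": -2.7, "y": -2.4, "z": 0.3, "ax": 0, "ay": 0, "az": -1.4, "hand": 50}
    - {"x": -4.5, "y": -4.0, "z": 0.5, "ax": 0, "ay": 0, "az": -2.4, "hand": 50}
    - {"x": -6.355, "y": -5.6, "z": 0.62, "ax": 0, "ay": 0, "az": -3.43, "hand": 50}
    - {"x": -6.355, "y": -5.6, "z": 0.62, "ax": 0, "ay": 0, "az": -3.43, "hand": 50}
    - {"x": -6.355, "y": -5.6, "z": 0.62, "ax": 0, "ay": 0, "az": -3.43, "hand": 50}
    - {"x": -6.355, "y": -5.6, "z": 0.62, "ax": 0, "ay": 0, "az": -3.43, "hand": 50}
    - {"x": -6.355, "y": -5.6, "z": 0.62, "ax": 0, "ay": 0, "az": -3.43, "hand": 50}
    - {"x": -6.355, "y": -5.6, "z": 0.62, "ax": 0, "ay": 0, "az": -3.43, "hand": 50}

```text
clock: 0.9
eef_pos: [414.0, 219.3, 201.8]
tcp_rot: [-3.142, 0.0, 3.113]
contact_force: [0.8, 0.5, 0.4]
opening: 0.584
grasp_force: 0.0
```

Run:
```python
from h import *
units((424.3,198.5,200),(424.3,198.5,100))
```

```text
t 0.9 p [414.  219.3 201.8] yaw [-3.142  0.     3.113] F [0.8 0.5 0.4] open 49.9 gf 0.0 q [ 0.48  0.14  1.99 -0.    1.01 -1.06]
(424.3, 198.5, 200) -> [-0.218 -0.411  0.037] turn [-0.     0.    -0.003]
(424.3, 198.5, 100) -> [-0.218 -0.411  2.037] turn [-0.     0.    -0.003]
```

drive_tool:
  plan:
    - {"x": 0, "y": 0, "z": 0, "ax": 0, "ay": 0, "az": 0, "hand": 50}
    - {"x": 0, "y": 0, "z": 0, "ax": 0, "ay": 0, "az": 0, "hand": 50}
    - {"x": 0, "y": 0, "z": 0, "ax": 0, "ay": 0, "az": 0, "hand": 50}

```text
clock: 1.2
eef_pos: [413.3, 221.9, 201.9]
tcp_rot: [3.141, -0.0, 3.113]
contact_force: [-0.5, 0.0, 0.9]
opening: 0.585
grasp_force: 0.0
```

Run:
```python
from h import *
units((424.3,198.5,95))
```

```text
t 1.2 p [413.3 221.9 201.9] yaw [ 3.141 -0.     3.113] F [-0.5  0.   0.9] open 50.0 gf 0.0 q [ 0.49  0.14  1.99  0.    1.01 -1.05]
(424.3, 198.5, 95) -> [-0.233 -0.461  2.138] turn [ 0.002 -0.004 -0.005]
```

drive_tool:
  plan:
    - {"x": -0.233, "y": -0.46, "z": 0.7, "ax": 0, "ay": 0, "az": 0, "hand": 50}
    - {"x": -0.233, "y": -0.46, "z": 1.4, "ax": 0, "ay": 0, "az": 0, "hand": 50}
    - {"x": -0.233, "y": -0.46, "z": 2.13, "ax": 0, "ay": 0, "az": 0, "hand": 50}
    - {"x": -0.233, "y": -0.46, "z": 2.13, "ax": 0, "ay": 0, "az": 0, "hand": 50}
    - {"x": -0.233, "y": -0.46, "z": 2.13, "ax": 0, "ay": 0, "az": 0, "hand": 50}
    - {"x": -0.233, "y": -0.46, "z": 2.13, "ax": 0, "ay": 0, "az": 0, "hand": 50}

```text
clock: 1.8
eef_pos: [425.5, 199.2, 97.1]
tcp_rot: [3.141, 0.002, 3.114]
contact_force: [0.3, -0.3, -0.2]
opening: 0.584
grasp_force: 0.0
```

Run:
```python
from h import *
im=imaging.grab_frame("side");crop(im,240,290,440,440,4,"pics/s1.png")
units((424.3,198.5,48))
```

```text
t 1.9 p [425.7 199.1  97.3] yaw [3.140e+00 3.000e-03 3.114e+00] F [ 1.  -0.3  0.6] open 50.1 gf 0.0 q [ 0.43  0.3   2.07  0.    0.76 -1.11]
(424.3, 198.5, 48) -> [ 0.03  -0.014  0.985] turn [0.013 0.025 0.005]
```

View pics/s1.png

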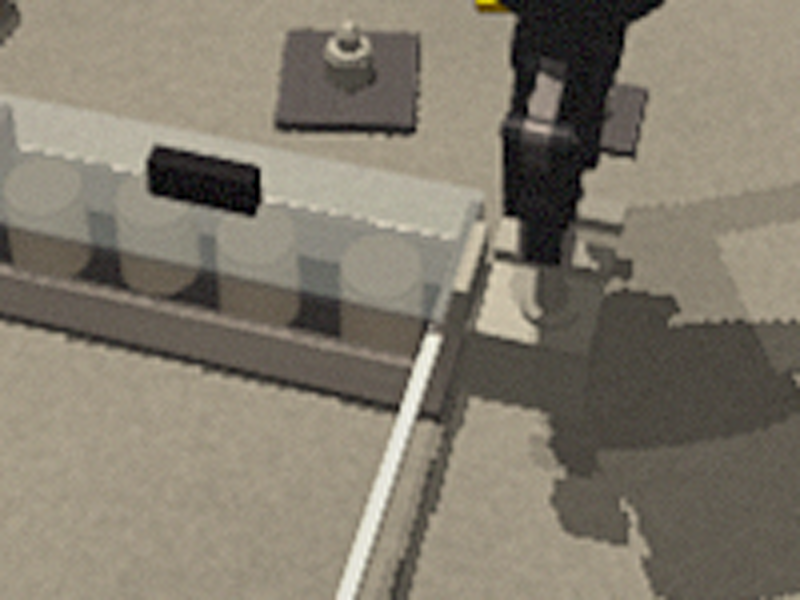

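The fingers straddle the pin from above: pin at about (550,290) in the crop, near finger at (540,190). Next I descend and close.

drive_tool:
  plan:
    - {"x": 0.03, "y": -0.014, "z": 0.4, "ax": 0, "ay": 0, "az": 0, "hand": 50}
    - {"x": 0.03, "y": -0.014, "z": 0.8, "ax": 0, "ay": 0, "az": 0, "hand": 50}
    - {"x": 0.03, "y": -0.014, "z": 0.98, "ax": 0, "ay": 0, "az": 0, "hand": 50}
    - {"x": 0.03, "y": -0.014, "z": 0.98, "ax": 0, "ay": 0, "az": 0, "hand": 50}
    - {"x": 0.03, "y": -0.014, "z": 0.98, "ax": 0, "ay": 0, "az": 0, "hand": 50}
    - {"x": 0.03, "y": -0.014, "z": 0.98, "ax": 0, "ay": 0, "az": 0, "hand": 25}
    - {"x": 0.03, "y": -0.014, "z": 0.98, "ax": 0, "ay": 0, "az": 0, "hand": 20}
    - {"x": 0.03, "y": -0.014, "z": 0.98, "ax": 0, "ay": 0, "az": 0, "hand": 20}
  grip_force: 25

```text
clock: 2.65
eef_pos: [423.5, 197.4, 47.0]
tcp_rot: [3.141, 0.001, 3.113]
contact_force: [-0.2, 0.3, 0.0]
opening: 0.231
grasp_force: 0.0
```

drive_tool:
  plan:
    - {"x": 0, "y": 0, "z": 0, "ax": 0, "ay": 0, "az": 0, "hand": 10}
    - {"x": 0, "y": 0, "z": 0, "ax": 0, "ay": 0, "az": 0, "hand": 8}
    - {"x": 0, "y": 0, "z": 0, "ax": 0, "ay": 0, "az": 0, "hand": 8}
    - {"x": 0, "y": 0, "z": 0, "ax": 0, "ay": 0, "az": 0, "hand": 8}
  grip_force: 25

```text
clock: 3.05
eef_pos: [423.4, 197.4, 46.8]
tcp_rot: [3.141, 0.0, 3.113]
contact_force: [-1.2, 0.0, 6.1]
opening: 0.151
grasp_force: 24.8
```

Run:
```python
from h import *
im=imaging.grab_frame("side");crop(im,240,290,440,440,4,"pics/s2.png")
units((424.3,198.5,48))
```

```text
t 3.1 p [423.4 197.4  46.9] yaw [3.141 0.    3.113] F [-0.9 -0.3  6.7] open 13.1 gf 24.8 q [ 0.43  0.39  2.11  0.    0.65 -1.11]
(424.3, 198.5, 48) -> [-0.018  0.023 -0.023] turn [ 0.002  0.004 -0.006]
```

View pics/s2.png

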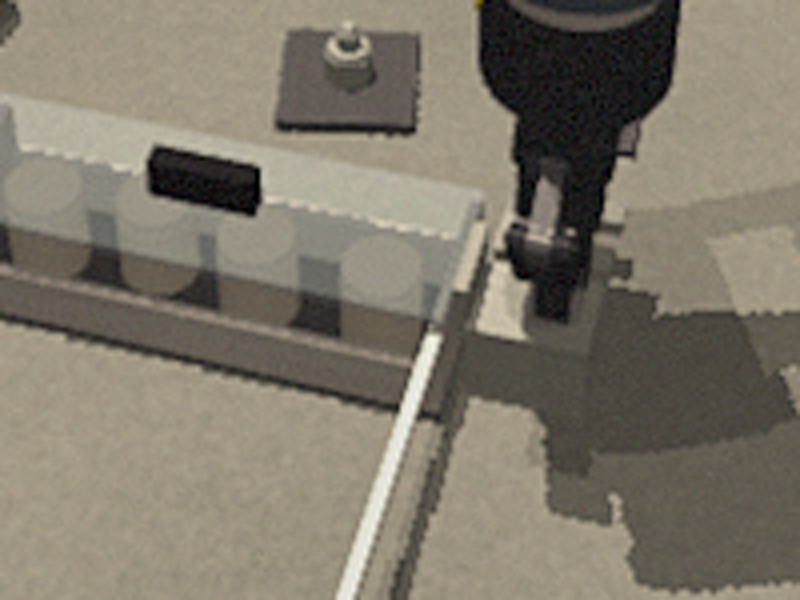

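drive_tool:
  plan:
    - {"x": 0, "y": 0, "z": -0.3, "ax": 0, "ay": 0, "az": 0, "hand": 8}
    - {"x": 0, "y": 0, "z": -0.7, "ax": 0, "ay": 0, "az": 0, "hand": 8}
    - {"x": 0, "y": 0, "z": -1.0, "ax": 0, "ay": 0, "az": 0, "hand": 8}
    - {"x": 0, "y": 0, "z": -1.0, "ax": 0, "ay": 0, "az": 0, "hand": 8}
    - {"x": 0.027, "y": -0.5, "z": -1.0, "ax": 0, "ay": 0, "az": 0, "hand": 8}
    - {"x": 0.027, "y": -1.1, "z": -1.0, "ax": 0, "ay": 0, "az": 0, "hand": 8}
    - {"x": 0.027, "y": -1.1, "z": -1.0, "ax": 0, "ay": 0, "az": 0, "hand": 8}
    - {"x": 0.027, "y": -1.1, "z": -1.0, "ax": 0, "ay": 0, "az": 0, "hand": 8}

```text
clock: 3.9
eef_pos: [419.9, 141.9, 95.9]
tcp_rot: [-3.141, -0.001, 3.111]
contact_force: [0.3, 0.8, -0.8]
opening: 0.153
grasp_force: 24.6
```

Run:
```python
from h import *
im=imaging.grab_frame("side");crop(im,280,260,440,380,5,"pics/s3.png")
units((420.5,142.3,56),(420.5,142.3,41))
```

```text
t 4.0 p [420.2 142.4  96.1] yaw [ 3.142 -0.     3.112] F [ 0.  -0.7 -0.8] open 12.8 gf 24.6 q [ 0.32  0.27  2.13  0.    0.75 -1.22]
(420.5, 142.3, 56) -> [-0.006 -0.003  0.801] turn [ 0.001 -0.003 -0.014]
(420.5, 142.3, 41) -> [-0.006 -0.003  1.101] turn [ 0.001 -0.003 -0.014]
```

View pics/s3.png

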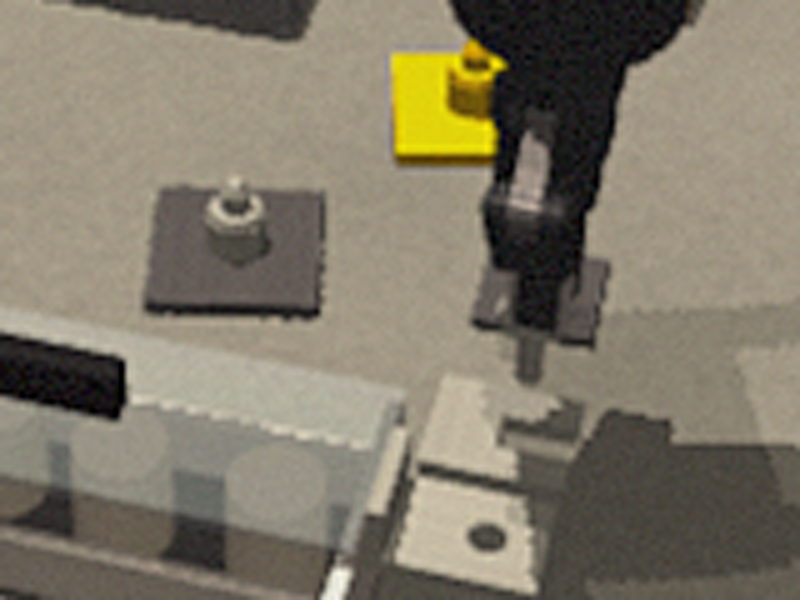

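The pin is held clear, its foot at (528,380) in the crop. The hole in the tab shows at (487,537), and the bracket's slot is below the pin. I'll work out both positions.

Run:
```python
from h import *
S=lambda u,v,z:back("side",(280+u/5-.4,260+v/5-.4),z).round(1)
b=S(487,537,40);print("bore",b,"notch",b-55*RY, "foot",S(528,377,61), proj("side",[[423,142.3,34],[430,142.3,34],[423,150,34]])*5-np.array([1400,1300]))
```

```text
bore [425.8 197.6] notch [424.26 142.6 ] foot [422.2 140.6] [[519.04891021 432.51498965]
 [499.67243846 428.96072703]
 [515.47596741 447.9969983 ]]
```

drive_tool:
  plan:
    - {"x": -0.01, "y": 0, "z": 0.3, "ax": 0, "ay": 0, "az": 0, "hand": 8}
    - {"x": -0.01, "y": 0, "z": 0.5, "ax": 0, "ay": 0, "az": 0, "hand": 8}
    - {"x": -0.01, "y": 0, "z": 0.6, "ax": 0, "ay": 0, "az": 0, "hand": 8}
    - {"x": -0.01, "y": 0, "z": 0.7, "ax": 0, "ay": 0, "az": 0, "hand": 8}
    - {"x": -0.01, "y": 0, "z": 0.7, "ax": 0, "ay": 0, "az": 0, "hand": 8}
    - {"x": -0.01, "y": 0, "z": 0.7, "ax": 0, "ay": 0, "az": 0, "hand": 8}

```text
clock: 4.55
eef_pos: [420.7, 142.5, 61.6]
tcp_rot: [-3.142, -0.0, 3.113]
contact_force: [-0.2, 0.1, -0.4]
opening: 0.15
grasp_force: 24.6
```

drive_tool:
  plan:
    - {"x": 0, "y": 0, "z": 0.1, "ax": 0, "ay": 0, "az": 0, "hand": 8}
    - {"x": 0, "y": 0, "z": 0.2, "ax": 0, "ay": 0, "az": 0, "hand": 8}
    - {"x": 0, "y": 0, "z": 0.3, "ax": 0, "ay": 0, "az": 0, "hand": 8}
    - {"x": 0, "y": 0, "z": 0.36, "ax": 0, "ay": 0, "az": 0, "hand": 8}
    - {"x": 0, "y": 0, "z": 0.36, "ax": 0, "ay": 0, "az": 0, "hand": 8}
    - {"x": 0, "y": 0, "z": 0.36, "ax": 0, "ay": 0, "az": 0, "hand": 8}

```text
clock: 5.15
eef_pos: [420.6, 142.3, 43.4]
tcp_rot: [-3.141, -0.0, 3.113]
contact_force: [-0.1, -0.3, 0.2]
opening: 0.152
grasp_force: 24.6
```

Run:
```python
from h import *
units((420.5,142.3,41))
```

```text
t 5.2 p [420.6 142.3  43.4] yaw [-3.141 -0.     3.113] F [-0.1 -0.3  0.2] open 13.0 gf 24.6 q [ 0.32  0.37  2.15 -0.    0.62 -1.22]
(420.5, 142.3, 41) -> [0.002 0.001 0.048] turn [-0.001 -0.003 -0.006]
```

drive_tool:
  plan:
    - {"x": -0.03, "y": 0, "z": 0.03, "ax": 0, "ay": 0, "az": 0, "hand": 8}
    - {"x": -0.03, "y": 0, "z": 0.045, "ax": 0, "ay": 0, "az": 0, "hand": 8}
    - {"x": -0.03, "y": 0, "z": 0.045, "ax": 0, "ay": 0, "az": 0, "hand": 8}
    - {"x": -0.03, "y": 0, "z": 0.045, "ax": 0, "ay": 0, "az": 0, "hand": 16}
    - {"x": -0.03, "y": 0, "z": 0.045, "ax": 0, "ay": 0, "az": 0, "hand": 26}
    - {"x": -0.03, "y": 0, "z": 0.045, "ax": 0, "ay": 0, "az": 0, "hand": 36}
    - {"x": -0.03, "y": 0, "z": 0.045, "ax": 0, "ay": 0, "az": 0, "hand": 36}
    - {"x": -0.03, "y": 0, "z": 0.045, "ax": 0, "ay": 0, "az": 0, "hand": 36}

```text
clock: 5.95
eef_pos: [422.2, 142.3, 41.3]
tcp_rot: [3.142, 0.0, 3.113]
contact_force: [-0.7, 0.8, -0.8]
opening: 0.424
grasp_force: 0.0
```

drive_tool:
  plan:
    - {"x": 0, "y": 0, "z": -0.5, "ax": 0, "ay": 0, "az": 0, "hand": 36}
    - {"x": 0, "y": 0, "z": -1.2, "ax": 0, "ay": 0, "az": 0, "hand": 36}
    - {"x": 0, "y": 0, "z": -2.0, "ax": 0, "ay": 0, "az": 0, "hand": 36}
    - {"x": 0, "y": 0, "z": -2.0, "ax": 0, "ay": 0, "az": 0, "hand": 36}
    - {"x": 0, "y": 0, "z": -2.0, "ax": 0, "ay": 0, "az": 0, "hand": 36}

```text
clock: 6.45
eef_pos: [422.8, 142.5, 142.1]
tcp_rot: [3.141, 0.002, 3.113]
contact_force: [0.4, -0.0, -1.0]
opening: 0.426
grasp_force: 0.0
```

Run:
```python
from h import *
im=imaging.grab_frame("side");crop(im,220,260,440,420,3.6,"pics/s4.png")
units((579.5,191,135),(579.5,191,66))
```

```text
t 6.5 p [421.9 142.2 141.1] yaw [3.142 0.    3.113] F [-0.7 -0.2 -0.6] open 36.0 gf 0.0 q [ 0.32  0.19  2.09 -0.    0.86 -1.22]
(579.5, 191, 135) -> [-3.122  1.066  0.122] turn [ 0.     0.001 -0.005]
(579.5, 191, 66) -> [-3.122  1.066  1.502] turn [ 0.     0.001 -0.005]
```

View pics/s4.png

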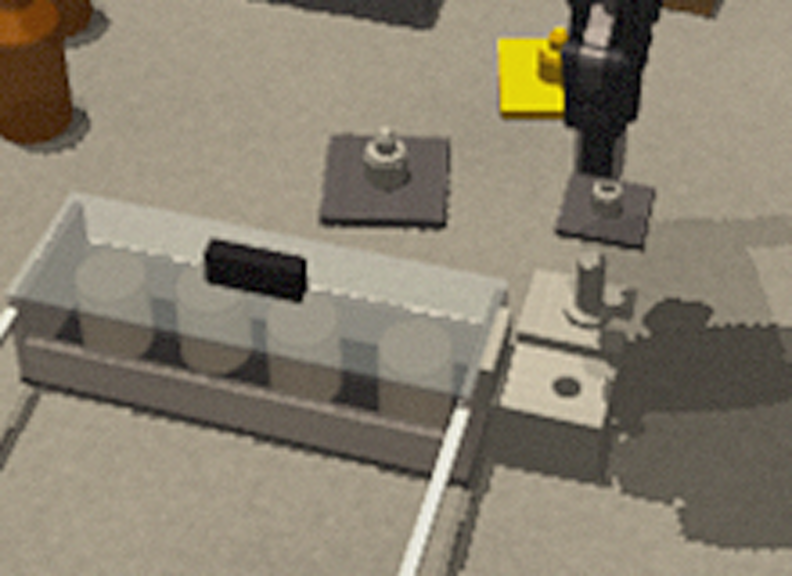

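The pin stands parked in the notch at (590,290) and the bore is empty. Next is the cover bar.

drive_tool:
  plan:
    - {"x": -1.0, "y": 0.35, "z": 0.1, "ax": 0, "ay": 0, "az": 0, "hand": 36}
    - {"x": -2.0, "y": 0.7, "z": 0.1, "ax": 0, "ay": 0, "az": 0, "hand": 36}
    - {"x": -3.12, "y": 1.066, "z": 0.12, "ax": 0, "ay": 0, "az": 0, "hand": 36}
    - {"x": -3.12, "y": 1.066, "z": 0.12, "ax": 0, "ay": 0, "az": 0, "hand": 36}
    - {"x": -3.12, "y": 1.066, "z": 0.5, "ax": 0, "ay": 0, "az": 0, "hand": 36}
    - {"x": -3.12, "y": 1.066, "z": 0.9, "ax": 0, "ay": 0, "az": 0, "hand": 36}
    - {"x": -3.12, "y": 1.066, "z": 0.9, "ax": 0, "ay": 0, "az": 0, "hand": 36}
    - {"x": -3.12, "y": 1.066, "z": 0.9, "ax": 0, "ay": 0, "az": 0, "hand": 36}

```text
clock: 7.3
eef_pos: [578.6, 190.8, 94.9]
tcp_rot: [-3.141, -0.003, 3.113]
contact_force: [0.7, -0.4, 0.5]
opening: 0.424
grasp_force: 0.0
```

Run:
```python
from h import *
units((579.5,191,69))
```

```text
t 7.3 p [578.6 190.8  94.9] yaw [-3.141e+00 -3.000e-03  3.113e+00] F [ 0.7 -0.4  0.5] open 36.2 gf 0.0 q [ 0.32  0.49  1.77  0.    0.89 -1.23]
(579.5, 191, 69) -> [-0.018  0.006  0.518] turn [-0.01  -0.028 -0.006]
```

Descend and close on the bar.

drive_tool:
  plan:
    - {"x": -0.01, "y": 0, "z": 0.25, "ax": 0, "ay": 0, "az": 0, "hand": 36}
    - {"x": -0.01, "y": 0, "z": 0.5, "ax": 0, "ay": 0, "az": 0, "hand": 36}
    - {"x": -0.01, "y": 0, "z": 0.5, "ax": 0, "ay": 0, "az": 0, "hand": 36}
    - {"x": -0.01, "y": 0, "z": 0.5, "ax": 0, "ay": 0, "az": 0, "hand": 20}
    - {"x": -0.01, "y": 0, "z": 0.5, "ax": 0, "ay": 0, "az": 0, "hand": 8}
    - {"x": -0.01, "y": 0, "z": 0.5, "ax": 0, "ay": 0, "az": 0, "hand": 6}
    - {"x": -0.01, "y": 0, "z": 0.5, "ax": 0, "ay": 0, "az": 0, "hand": 6}
    - {"x": -0.01, "y": 0, "z": 0.5, "ax": 0, "ay": 0, "az": 0, "hand": 6}
  grip_force: 30

```text
clock: 8.1
eef_pos: [580.3, 192.8, 71.6]
tcp_rot: [3.139, 0.001, 3.113]
contact_force: [-1.3, 9.4, -4.1]
opening: 0.131
grasp_force: 35.0
```

drive_tool:
  plan:
    - {"x": 0, "y": 0.4, "z": 0, "ax": 0, "ay": 0, "az": 0, "hand": 6}
    - {"x": 0, "y": 0.8, "z": 0, "ax": 0, "ay": 0, "az": 0, "hand": 6}
    - {"x": 0, "y": 1.2, "z": 0, "ax": 0, "ay": 0, "az": 0, "hand": 6}
    - {"x": 0, "y": 1.6, "z": 0, "ax": 0, "ay": 0, "az": 0, "hand": 6}
    - {"x": 0, "y": 2.0, "z": 0, "ax": 0, "ay": 0, "az": 0, "hand": 6}
    - {"x": 0, "y": 2.3, "z": 0, "ax": 0, "ay": 0, "az": 0, "hand": 6}
    - {"x": 0, "y": 2.45, "z": 0, "ax": 0, "ay": 0, "az": 0, "hand": 6}
    - {"x": 0, "y": 2.45, "z": 0, "ax": 0, "ay": 0, "az": 0, "hand": 6}

```text
clock: 8.9
eef_pos: [583.9, 312.9, 71.6]
tcp_rot: [-3.139, 0.0, 3.115]
contact_force: [1.2, -8.8, 5.8]
opening: 0.126
grasp_force: 36.4
```

drive_tool:
  plan:
    - {"x": 0, "y": 0.02, "z": 0, "ax": 0, "ay": 0, "az": 0, "hand": 6}
    - {"x": 0, "y": 0.02, "z": 0, "ax": 0, "ay": 0, "az": 0, "hand": 6}
    - {"x": 0, "y": 0.02, "z": 0, "ax": 0, "ay": 0, "az": 0, "hand": 6}

```text
clock: 9.2
eef_pos: [583.9, 313.0, 71.6]
tcp_rot: [-3.139, -0.0, 3.113]
contact_force: [1.0, -11.5, 7.0]
opening: 0.126
grasp_force: 36.4
```

drive_tool:
  plan:
    - {"x": 0, "y": -0.05, "z": 0, "ax": 0, "ay": 0, "az": 0, "hand": 16}
    - {"x": 0, "y": -0.05, "z": 0, "ax": 0, "ay": 0, "az": 0, "hand": 30}
    - {"x": 0, "y": -0.05, "z": 0, "ax": 0, "ay": 0, "az": 0, "hand": 40}
    - {"x": 0, "y": -0.05, "z": -0.5, "ax": 0, "ay": 0, "az": 0, "hand": 40}
    - {"x": 0, "y": -0.05, "z": -1.5, "ax": 0, "ay": 0, "az": 0, "hand": 50}
    - {"x": 0, "y": -0.05, "z": -2.2, "ax": 0, "ay": 0, "az": 0, "hand": 50}
    - {"x": 0, "y": -0.05, "z": -2.2, "ax": 0, "ay": 0, "az": 0, "hand": 50}

```text
clock: 9.9
eef_pos: [586.4, 314.1, 187.2]
tcp_rot: [3.137, 0.008, 3.113]
contact_force: [0.0, 0.5, 0.1]
opening: 0.584
grasp_force: 0.0
```

drive_tool:
  plan:
    - {"x": 0.3, "y": -1, "z": 0, "ax": 0, "ay": 0, "az": 0, "hand": 50}
    - {"x": 0.6, "y": -2, "z": 0, "ax": 0, "ay": 0, "az": 0, "hand": 50}
    - {"x": 0.9, "y": -3, "z": 0, "ax": 0, "ay": 0, "az": 0, "hand": 50}
    - {"x": 1.2, "y": -4, "z": 0, "ax": 0, "ay": 0, "az": 0, "hand": 50}
    - {"x": 1.4, "y": -5, "z": 0, "ax": 0, "ay": 0, "az": 0, "hand": 50}
    - {"x": 1.4, "y": -5.5, "z": 0, "ax": 0, "ay": 0, "az": 0, "hand": 50}
    - {"x": 1.4, "y": -5.5, "z": 0, "ax": 0, "ay": 0, "az": 0, "hand": 50}
    - {"x": 1.4, "y": -5.5, "z": 0, "ax": 0, "ay": 0, "az": 0, "hand": 50}

```text
clock: 10.7
eef_pos: [505.7, 38.8, 180.9]
tcp_rot: [3.141, -0.0, 3.111]
contact_force: [0.5, 0.2, -0.0]
opening: 0.583
grasp_force: 0.0
```

```bash
cat >> h.py <<'E'
def caps(n="top",tag=None):
    "white round tops at z=49 in the rack area"
    im=imaging.grab_frame(n)
    if tag: crop(im,110,180,330,345,3.6,f"pics/{tag}.png")
    return im
E
python3 - <<'E'
from h import *
caps("top","t2");units((499,197.5,120))
im=imaging.grab_frame("side");cv2.imwrite("pics/side2.png",im[:,:,::-1])
E
```

```text
t 10.8 p [505.9  39.5 181. ] yaw [ 3.141 -0.     3.112] F [ 0.3 -0.4 -0.1] open 49.7 gf 0.0 q [ 0.07  0.23  1.93  0.    0.98 -1.47]
(499, 197.5, 120) -> [0.229 3.154 1.221] turn [ 0.004 -0.002 -0.012]
```

View pics/t2.png

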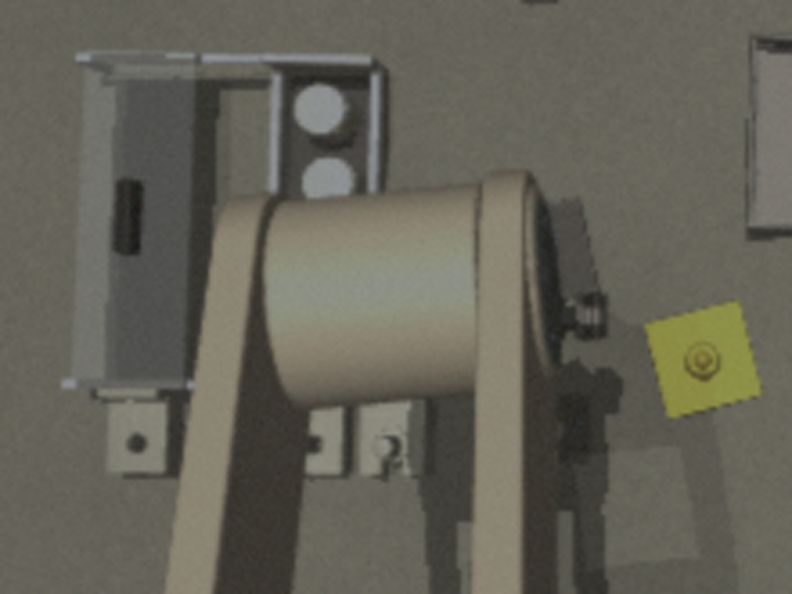

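The cover is fully open: its plate is now at u 80–215 in the crop, with the pin parked at (388,447). The arm hides the near caps from the top camera, so I'll locate caps in the side view by fitting each top disc.

```bash
cat >> h.py <<'E'
def gray(n): return cv2.GaussianBlur(imaging.grab_frame(n).astype(np.float32).min(2),(3,3),0)
def fit(g,n,x0,y0,z,rng=8,step=1.,r=18):
    "best disc centre near x0,y0 at height z: bright inside minus outside"
    a=np.linspace(0,2*np.pi,32,endpoint=False);best=(-1e9,)
    def val(c,rad,f):
        P=np.c_[c[0]+rad*np.cos(a),c[1]+rad*np.sin(a),np.full(32,z)];p=proj(n,P)
        v=cv2.remap(g,p[:,0].astype(np.float32),p[:,1].astype(np.float32),1);return f(v)
    for x in np.arange(x0-rng,x0+rng+.1,step):
        for y in np.arange(y0-rng,y0+rng+.1,step):
            i=np.r_[val((x,y),r-3,np.ravel),val((x,y),r-9,np.ravel)];o=val((x,y),r+3,np.ravel)
            s=i.mean()-o.mean()-2*i.std()
            if s>best[0]: best=(round(float(s),1),x,y,round(float(i.mean())),round(float(o.mean())))
    return best
E
python3 - <<'E'
from h import *
g=gray("side")
for x,y in((498.5,197.6),(556,192.5),(605,188),(657,190)): print(fit(g,"side",x,y,49))
b=np.argwhere(g[300:430,225:370]>150);print(len(b))
E
```

```text
(81.4, np.float64(499.5), np.float64(198.6), 197, 105)
(75.9, np.float64(557.0), np.float64(194.5), 197, 111)
(73.7, np.float64(607.0), np.float64(184.0), 197, 113)Traceback (most recent call last):
  File "<stdin>", line 3, in <module>
  File "h.py", line 37, in fit
    i=np.r_[val((x,y),r-3,np.ravel),val((x,y),r-9,np.ravel)];o=val((x,y),r+3,np.ravel)
                                    ~~~^^^^^^^^^^^^^^^^^^^^
  File "h.py", line 33, in val
    P=np.c_[c[0]+rad*np.cos(a),c[1]+rad*np.sin(a),np.full(32,z)];p=proj(n,P)
                                                                   ~~~~^^^^^
  File "h.py", line 4, in proj
    c=imaging.camera_info(n);p=(np.atleast_2d(X)@c["R"].T+c["t"])@c["mtx"].T
ValueError: time passes only in moves, steps and waits
```

drive_tool:
  plan:
    - {"x": 0.05, "y": 0.8, "z": 0.0, "ax": 0, "ay": 0, "az": 0, "hand": 60}
    - {"x": 0.1, "y": 1.7, "z": 0.4, "ax": 0, "ay": 0, "az": 0, "hand": 60}
    - {"x": 0.22, "y": 2.6, "z": 0.8, "ax": 0, "ay": 0, "az": 0, "hand": 60}
    - {"x": 0.22, "y": 3.17, "z": 1.2, "ax": 0, "ay": 0, "az": 0, "hand": 60}
    - {"x": 0.22, "y": 3.17, "z": 1.8, "ax": 0, "ay": 0, "az": 0, "hand": 60}
    - {"x": 0.22, "y": 3.17, "z": 2.2, "ax": 0, "ay": 0, "az": 0, "hand": 60}
    - {"x": 0.22, "y": 3.17, "z": 2.2, "ax": 0, "ay": 0, "az": 0, "hand": 60}
    - {"x": 0.22, "y": 3.17, "z": 2.2, "ax": 0, "ay": 0, "az": 0, "hand": 60}

```text
clock: 11.65
eef_pos: [499.1, 198.7, 71.2]
tcp_rot: [-3.141, -0.001, 3.114]
contact_force: [1.3, 0.7, 0.5]
opening: 0.701
grasp_force: 0.0
```

```bash
sed -i 's/^def proj/from functools import lru_cache\n_ci=imaging.camera_info\nclass _I:\n    camera_info=staticmethod(lru_cache(None)(_ci)); grab_frame=staticmethod(imaging.grab_frame)\nimaging=_I\ndef proj/' h.py
python3 - <<'E'
from h import *
units((499.5,198,34),(557,193,34))
E
```

```text
t 11.7 p [499.1 198.7  71.2] yaw [-3.141e+00 -1.000e-03  3.114e+00] F [1.3 0.7 0.5] open 59.9 gf 0.0 q [ 0.38  0.43  1.95  0.    0.77 -1.17]
(499.5, 198, 34) -> [-0.009 -0.013  0.744] turn [-0.002 -0.008  0.005]
(557, 193, 34) -> [-1.161 -0.081  0.743] turn [-0.002 -0.008  0.005]
```

drive_tool:
  plan:
    - {"x": 0, "y": -0.01, "z": 0.4, "ax": 0, "ay": 0, "az": 0, "hand": 60}
    - {"x": 0, "y": -0.01, "z": 0.74, "ax": 0, "ay": 0, "az": 0, "hand": 60}
    - {"x": 0, "y": -0.01, "z": 0.74, "ax": 0, "ay": 0, "az": 0, "hand": 60}
    - {"x": 0, "y": -0.01, "z": 0.74, "ax": 0, "ay": 0, "az": 0, "hand": 45}
    - {"x": 0, "y": -0.01, "z": 0.74, "ax": 0, "ay": 0, "az": 0, "hand": 30}
    - {"x": 0, "y": -0.01, "z": 0.74, "ax": 0, "ay": 0, "az": 0, "hand": 30}
    - {"x": 0, "y": -0.01, "z": 0.74, "ax": 0, "ay": 0, "az": 0, "hand": 30}
    - {"x": 0, "y": -0.01, "z": 0.74, "ax": 0, "ay": 0, "az": 0, "hand": 30}
  grip_force: 25

```text
clock: 12.45
eef_pos: [500.3, 197.8, 35.8]
tcp_rot: [3.141, 0.002, 3.113]
contact_force: [-0.7, -0.8, 6.0]
opening: 0.409
grasp_force: 24.7
```

Run:
```python
from h import *
units((499.5,198,130),(555,41.5,130),(555,41.5,85))
```

```text
t 12.4 p [500.3 197.8  35.8] yaw [3.141e+00 2.000e-03 3.113e+00] F [-0.7 -0.8  6. ] open 35.0 gf 24.7 q [ 0.37  0.49  1.96  0.    0.69 -1.17]
(499.5, 198, 130) -> [ 0.013  0.006 -1.884] turn [ 0.009  0.021 -0.007]
(555, 41.5, 130) -> [-1.187 -3.091 -1.884] turn [ 0.009  0.021 -0.007]
(555, 41.5, 85) -> [-1.185 -3.091 -0.984] turn [ 0.009  0.021 -0.007]
```

drive_tool:
  plan:
    - {"x": 0, "y": 0, "z": -0.6, "ax": 0, "ay": 0, "az": 0, "hand": 30}
    - {"x": 0, "y": 0, "z": -1.3, "ax": 0, "ay": 0, "az": 0, "hand": 30}
    - {"x": 0, "y": 0, "z": -1.88, "ax": 0, "ay": 0, "az": 0, "hand": 30}
    - {"x": -0.4, "y": -1.0, "z": -1.88, "ax": 0, "ay": 0, "az": 0, "hand": 30}
    - {"x": -0.8, "y": -2.0, "z": -1.88, "ax": 0, "ay": 0, "az": 0, "hand": 30}
    - {"x": -1.18, "y": -3.09, "z": -1.7, "ax": 0, "ay": 0, "az": 0, "hand": 30}
    - {"x": -1.18, "y": -3.09, "z": -1.3, "ax": 0, "ay": 0, "az": 0, "hand": 30}
    - {"x": -1.18, "y": -3.09, "z": -1.1, "ax": 0, "ay": 0, "az": 0, "hand": 30}

```text
clock: 13.25
eef_pos: [554.3, 38.9, 88.9]
tcp_rot: [-3.141, 0.0, 3.11]
contact_force: [-0.3, 0.6, 0.2]
opening: 0.405
grasp_force: 25.3
```

drive_tool:
  plan:
    - {"x": 0, "y": 0, "z": 0, "ax": 0, "ay": 0, "az": 0, "hand": 30}
    - {"x": 0, "y": 0, "z": 0, "ax": 0, "ay": 0, "az": 0, "hand": 30}
    - {"x": 0, "y": 0, "z": 0, "ax": 0, "ay": 0, "az": 0, "hand": 30}

```text
clock: 13.55
eef_pos: [554.1, 42.4, 90.1]
tcp_rot: [3.141, 0.001, 3.114]
contact_force: [-0.0, 0.5, -0.9]
opening: 0.407
grasp_force: 25.3
```

Run:
```python
from h import *
im=imaging.grab_frame("side");crop(im,270,240,400,340,6,"pics/s5.png")
units((555,41.5,60))
```

```text
t 13.6 p [554.2  42.4  90.1] yaw [3.141e+00 1.000e-03 3.114e+00] F [0.4 0.6 0.3] open 35.0 gf 25.3 q [ 0.07  0.42  1.9   0.    0.82 -1.47]
(555, 41.5, 60) -> [-0.015 -0.017  0.603] turn [0.002 0.012 0.009]
```

View pics/s5.png

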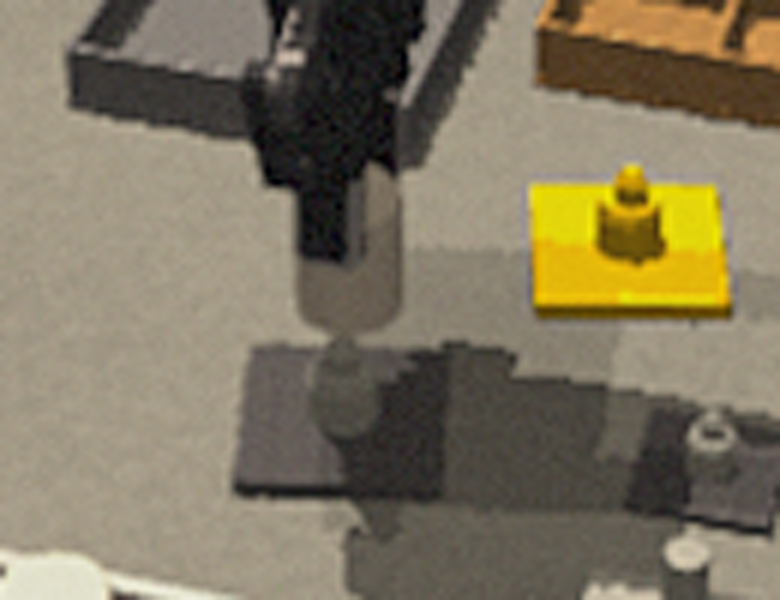

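The held cap spans u 297–405 in the crop with its rim bottom at v 333, just above the post (u 312–382, tip at v 335). I'll compare this with the projections.

Run:
```python
from h import *
P=lambda *X:(proj("side",X)*6-np.array([270,240])*6+2.5).round(1)
a=np.linspace(0,6.28,60)
rim=np.c_[554.2+18*np.cos(a),42.4+18*np.sin(a),0*a+58.3];q=P(*rim);print("rim u",q[:,0].min(),q[:,0].max(),"bottom v",q[:,1].max(),q[q[:,1].argmax()])
po=np.c_[555+12*np.cos(a),41.5+12*np.sin(a),0*a+18];q=P(*po);print("post u",q[:,0].min(),q[:,0].max()); print(P([555,41.5,41],[556,41.5,41],[555,42.5,41]))
g=cv2.imread("pics/side0.png").min(2).astype(np.float32)
im0=cv2.imread("pics/side0.png");crop(im0[:,:,::-1],300,280,350,320,14,"pics/post.png")
c=np.array([[ (u,v) for u in range(316,340)] for v in (306,308,310)])
for row in c: print([int(g[v,u]) for u,v in row])
for v in range(293,302): print(v,[int(g[v,u]) for u in range(316,340)])
```

```text
rim u 290.8 399.7 bottom v 336.6 [344.1 336.6]
post u 309.6 380.5
[[344.2 339.2]
 [341.3 338.7]
 [343.4 341.1]]
[77, 78, 84, 83, 83, 67, 59, 79, 81, 79, 83, 82, 81, 75, 88, 73, 50, 75, 86, 82, 83, 79, 87, 84]
[79, 80, 78, 83, 82, 65, 62, 65, 66, 61, 63, 61, 61, 59, 64, 61, 51, 44, 73, 84, 80, 80, 78, 81]
[79, 84, 83, 78, 82, 82, 69, 62, 65, 67, 65, 65, 62, 60, 64, 53, 35, 51, 80, 85, 84, 86, 79, 80]
293 [122, 122, 121, 125, 123, 123, 121, 123, 124, 124, 126, 125, 117, 127, 121, 122, 123, 126, 125, 127, 121, 124, 127, 123]
294 [123, 127, 126, 126, 124, 119, 124, 126, 127, 127, 127, 119, 123, 123, 120, 121, 122, 120, 124, 126, 124, 126, 120, 126]
295 [122, 129, 127, 126, 127, 124, 124, 125, 120, 132, 145, 147, 132, 123, 126, 125, 122, 118, 124, 121, 121, 126, 121, 118]
296 [116, 111, 125, 131, 127, 132, 131, 124, 117, 136, 153, 156, 122, 112, 125, 128, 123, 119, 126, 123, 128, 124, 127, 127]
297 [87, 88, 99, 112, 105, 110, 102, 114, 115, 121, 135, 130, 89, 92, 111, 108, 112, 115, 113, 114, 120, 120, 119, 108]
298 [76, 79, 82, 77, 80, 75, 80, 91, 120, 120, 116, 111, 95, 89, 100, 95, 85, 87, 86, 91, 90, 95, 93, 94]
299 [82, 82, 79, 84, 77, 73, 106, 123, 107, 105, 107, 104, 101, 86, 131, 121, 83, 76, 79, 83, 80, 78, 77, 81]
300 [80, 81, 81, 84, 83, 85, 137, 145, 91, 54, 72, 75, 71, 61, 135, 151, 103, 78, 83, 80, 86, 76, 80, 77]
301 [79, 81, 80, 81, 79, 107, 153, 159, 102, 52, 56, 54, 54, 54, 95, 142, 110, 73, 84, 83, 80, 83, 83, 77]
```

drive_tool:
  plan:
    - {"x": -0.032, "y": -0.02, "z": 0.1, "ax": 0, "ay": 0, "az": 0, "hand": 30}
    - {"x": -0.032, "y": -0.02, "z": 0.2, "ax": 0, "ay": 0, "az": 0, "hand": 30}
    - {"x": -0.032, "y": -0.02, "z": 0.3, "ax": 0, "ay": 0, "az": 0, "hand": 30}
    - {"x": -0.032, "y": -0.02, "z": 0.38, "ax": 0, "ay": 0, "az": 0, "hand": 30}
    - {"x": -0.032, "y": -0.02, "z": 0.45, "ax": 0, "ay": 0, "az": 0, "hand": 30}
    - {"x": -0.032, "y": -0.02, "z": 0.52, "ax": 0, "ay": 0, "az": 0, "hand": 30}
    - {"x": -0.032, "y": -0.02, "z": 0.52, "ax": 0, "ay": 0, "az": 0, "hand": 30}
    - {"x": -0.032, "y": -0.02, "z": 0.52, "ax": 0, "ay": 0, "az": 0, "hand": 30}

```text
clock: 14.4
eef_pos: [555.5, 40.2, 63.2]
tcp_rot: [3.142, -0.0, 3.113]
contact_force: [-0.4, 1.3, -0.3]
opening: 0.411
grasp_force: 25.3
```

drive_tool:
  plan:
    - {"x": 0, "y": 0.01, "z": 0.04, "ax": 0, "ay": 0, "az": 0, "hand": 30}
    - {"x": 0, "y": 0.01, "z": 0.08, "ax": 0, "ay": 0, "az": 0, "hand": 30}
    - {"x": 0, "y": 0.01, "z": 0.12, "ax": 0, "ay": 0, "az": 0, "hand": 30}
    - {"x": 0, "y": 0.01, "z": 0.12, "ax": 0, "ay": 0, "az": 0, "hand": 30}
    - {"x": 0, "y": 0.01, "z": 0.12, "ax": 0, "ay": 0, "az": 0, "hand": 30}

```text
clock: 14.9
eef_pos: [556.5, 40.6, 59.3]
tcp_rot: [3.142, 0.002, 3.113]
contact_force: [-4.6, -1.7, 20.7]
opening: 0.409
grasp_force: 27.7
```

drive_tool:
  plan:
    - {"x": 0, "y": 0, "z": -0.06, "ax": 0, "ay": 0, "az": 0, "hand": 30}
    - {"x": 0, "y": 0, "z": -0.06, "ax": 0, "ay": 0, "az": 0, "hand": 36}
    - {"x": 0, "y": 0, "z": -0.06, "ax": 0, "ay": 0, "az": 0, "hand": 42}
    - {"x": 0, "y": 0, "z": -0.06, "ax": 0, "ay": 0, "az": 0, "hand": 42}
    - {"x": 0, "y": 0, "z": -0.06, "ax": 0, "ay": 0, "az": 0, "hand": 42}
    - {"x": 0, "y": 0, "z": -0.06, "ax": 0, "ay": 0, "az": 0, "hand": 42}

```text
clock: 15.5
eef_pos: [555.3, 40.7, 60.0]
tcp_rot: [-3.142, -0.0, 3.113]
contact_force: [1.3, 0.7, 1.1]
opening: 0.492
grasp_force: 0.0
```

Run:
```python
from h import *
im=imaging.grab_frame("side");crop(im,270,240,400,340,6,"pics/s6.png")
units((555,41.5,60))
g=cv2.cvtColor(im,cv2.COLOR_RGB2GRAY)
print("col",[int(v) for v in g[285:316,327]])
for z in(8,28): 
    a=np.linspace(0,6.28,60);print(z,proj("side",np.c_[555+18*np.cos(a),41.5+18*np.sin(a),0*a+z])[:,1].max())
```

```text
t 15.6 p [555.4  40.7  60.1] yaw [-3.142 -0.     3.113] F [ 0.7 -0.2  0.4] open 42.0 gf 0.0 q [ 0.07  0.47  1.91  0.    0.76 -1.47]
(555, 41.5, 60) -> [0.008 0.016 0.002] turn [-0.    -0.003 -0.006]
col [64, 69, 70, 67, 64, 68, 68, 69, 67, 66, 65, 69, 83, 98, 97, 95, 95, 94, 93, 98, 100, 93, 78, 69, 74, 76, 72, 66, 47, 42, 49]
8 314.54421235123783
28 307.03373896575056
```

Cap 1's rim sits at row 307, which is z≈28 — on the shoulder, so it is **tight** and goes in the tub.

drive_tool:
  plan:
    - {"x": 0, "y": 0, "z": 0, "ax": 0, "ay": 0, "az": 0, "hand": 30}
    - {"x": 0, "y": 0, "z": 0, "ax": 0, "ay": 0, "az": 0, "hand": 30}
    - {"x": 0, "y": 0, "z": 0, "ax": 0, "ay": 0, "az": 0, "hand": 30}
    - {"x": 0, "y": 0, "z": 0, "ax": 0, "ay": 0, "az": 0, "hand": 30}
    - {"x": 0, "y": 0, "z": -0.4, "ax": 0, "ay": 0, "az": 0, "hand": 30}
    - {"x": 0, "y": 0, "z": -0.9, "ax": 0, "ay": 0, "az": 0, "hand": 30}
    - {"x": 0, "y": 0, "z": -1.1, "ax": 0, "ay": 0, "az": 0, "hand": 30}
    - {"x": 0, "y": 0, "z": -1.1, "ax": 0, "ay": 0, "az": 0, "hand": 30}

```text
clock: 16.35
eef_pos: [556.5, 40.8, 116.5]
tcp_rot: [3.141, 0.003, 3.113]
contact_force: [0.2, 0.3, -0.7]
opening: 0.408
grasp_force: 25.3
```

Run:
```python
from h import *
units((667,-144,110),(667,-144,40))
```

```text
t 16.4 p [556.5  40.8 116.5] yaw [3.141e+00 3.000e-03 3.113e+00] F [ 0.2  0.3 -0.7] open 34.8 gf 25.3 q [ 0.07  0.39  1.88 -0.    0.87 -1.47]
(667, -144, 110) -> [-2.315 -3.631  0.135] turn [ 0.002  0.027 -0.005]
(667, -144, 40) -> [-2.311 -3.631  1.535] turn [ 0.002  0.027 -0.005]
```

drive_tool:
  plan:
    - {"x": -0.5, "y": -0.8, "z": 0, "ax": 0, "ay": 0, "az": 0, "hand": 30}
    - {"x": -1.0, "y": -1.6, "z": 0, "ax": 0, "ay": 0, "az": 0, "hand": 30}
    - {"x": -1.5, "y": -2.4, "z": 0, "ax": 0, "ay": 0, "az": 0, "hand": 30}
    - {"x": -1.9, "y": -3.0, "z": 0.1, "ax": 0, "ay": 0, "az": 0, "hand": 30}
    - {"x": -2.3, "y": -3.63, "z": 0.13, "ax": 0, "ay": 0, "az": 0, "hand": 30}
    - {"x": -2.31, "y": -3.63, "z": 0.5, "ax": 0, "ay": 0, "az": 0, "hand": 30}
    - {"x": -2.31, "y": -3.63, "z": 0.9, "ax": 0, "ay": 0, "az": 0, "hand": 30}
    - {"x": -2.31, "y": -3.63, "z": 0.9, "ax": 0, "ay": 0, "az": 0, "hand": 30}

```text
clock: 17.15
eef_pos: [662.9, -143.8, 65.9]
tcp_rot: [3.14, -0.007, 3.112]
contact_force: [0.2, 0.1, -0.5]
opening: 0.411
grasp_force: 25.3
```

Run:
```python
from h import *
units((667,-144,37.5))
```

```text
t 17.1 p [ 662.9 -143.8   65.9] yaw [ 3.14  -0.007  3.112] F [ 0.2  0.1 -0.5] open 35.1 gf 25.3 q [-0.22  0.61  1.62  0.    0.92 -1.76]
(667, -144, 37.5) -> [-0.086 -0.002  0.567] turn [ 0.012 -0.062 -0.012]
```

drive_tool:
  plan:
    - {"x": 0, "y": 0, "z": 0.2, "ax": 0, "ay": 0, "az": 0, "hand": 30}
    - {"x": 0, "y": 0, "z": 0.4, "ax": 0, "ay": 0, "az": 0, "hand": 30}
    - {"x": 0, "y": 0, "z": 0.54, "ax": 0, "ay": 0, "az": 0, "hand": 30}
    - {"x": 0, "y": 0, "z": 0.54, "ax": 0, "ay": 0, "az": 0, "hand": 30}
    - {"x": 0, "y": 0, "z": 0.54, "ax": 0, "ay": 0, "az": 0, "hand": 30}
    - {"x": 0, "y": 0, "z": 0.54, "ax": 0, "ay": 0, "az": 0, "hand": 30}

```text
clock: 17.75
eef_pos: [666.1, -144.0, 43.8]
tcp_rot: [-3.141, 0.001, 3.113]
contact_force: [0.3, 0.2, -0.2]
opening: 0.404
grasp_force: 25.3
```

drive_tool:
  plan:
    - {"x": 0, "y": 0, "z": 0.01, "ax": 0, "ay": 0, "az": 0, "hand": 34}
    - {"x": 0, "y": 0, "z": 0.01, "ax": 0, "ay": 0, "az": 0, "hand": 40}
    - {"x": 0, "y": 0, "z": 0.01, "ax": 0, "ay": 0, "az": 0, "hand": 50}
    - {"x": 0, "y": 0, "z": 0.01, "ax": 0, "ay": 0, "az": 0, "hand": 50}
    - {"x": 0, "y": 0, "z": -0.4, "ax": 0, "ay": 0, "az": 0, "hand": 50}
    - {"x": 0, "y": 0, "z": -1.0, "ax": 0, "ay": 0, "az": 0, "hand": 50}
    - {"x": 0, "y": 0, "z": -1.4, "ax": 0, "ay": 0, "az": 0, "hand": 50}
    - {"x": 0, "y": 0, "z": -1.4, "ax": 0, "ay": 0, "az": 0, "hand": 50}

```text
clock: 18.55
eef_pos: [667.8, -144.5, 116.6]
tcp_rot: [-3.141, 0.005, 3.113]
contact_force: [-0.1, -0.6, 0.3]
opening: 0.584
grasp_force: 0.0
```

Run:
```python
from h import *
g=gray("side")
print("placed",fit(g,"side",667,-144,49))
for x,y in((499,197.6),(557,193.5),(606,186),(657,190)): print(fit(g,"side",x,y,49,rng=12,step=1.5))
im=imaging.grab_frame("top");crop(im,110,90,410,315,2.6,"pics/t3.png")
units((556,193.5,120))
```

```text
placed (-24.7, np.float64(667.0), np.float64(-145.0), 127, 85)
(-5.4, np.float64(511.0), np.float64(209.6), 85, 82)
(74.4, np.float64(557.0), np.float64(195.0), 198, 112)
(74.2, np.float64(607.5), np.float64(184.5), 199, 114)
(78.8, np.float64(658.5), np.float64(190.0), 199, 109)
t 18.6 p [ 665.7 -144.   113.3] yaw [-3.141e+00  1.000e-03  3.113e+00] F [-0.1  0.3 -0.6] open 50.2 gf 0.0 q [-0.22  0.56  1.6   0.    0.99 -1.76]
(556, 193.5, 120) -> [ 2.386  6.685 -0.137] turn [-0.001  0.005 -0.006]
```

View pics/t3.png

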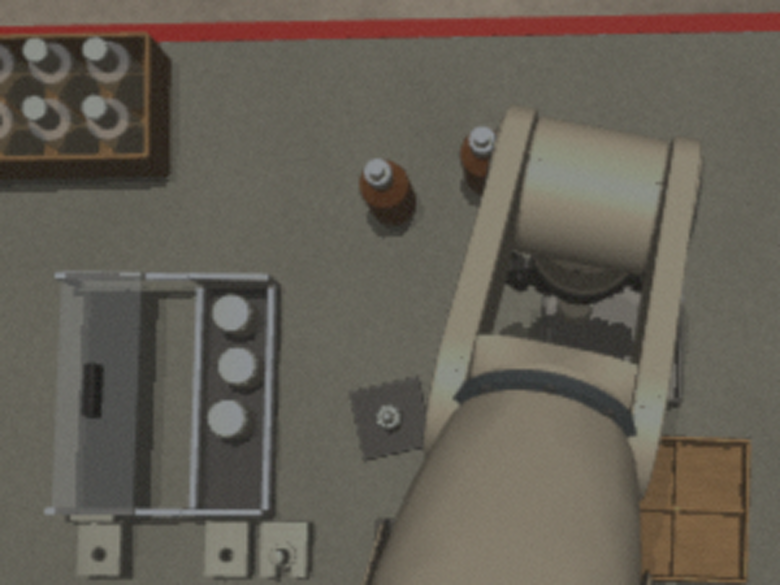

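The top view shows caps 2–4 still in the row at crop (227,419), (236,366) and (232,313). The pin is parked and the gauge is free at (388,417).

drive_tool:
  plan:
    - {"x": 0.3, "y": 0.84, "z": 0, "ax": 0, "ay": 0, "az": 0, "hand": 50}
    - {"x": 0.6, "y": 1.7, "z": 0, "ax": 0, "ay": 0, "az": 0, "hand": 50}
    - {"x": 0.9, "y": 2.6, "z": 0, "ax": 0, "ay": 0, "az": 0, "hand": 50}
    - {"x": 1.2, "y": 3.4, "z": 0, "ax": 0, "ay": 0, "az": 0, "hand": 50}
    - {"x": 1.5, "y": 4.3, "z": 0, "ax": 0, "ay": 0, "az": 0, "hand": 60}
    - {"x": 1.8, "y": 5.2, "z": 0, "ax": 0, "ay": 0, "az": 0, "hand": 60}
    - {"x": 2.1, "y": 6.0, "z": 0, "ax": 0, "ay": 0, "az": 0, "hand": 60}
    - {"x": 2.356, "y": 6.695, "z": 0, "ax": 0, "ay": 0, "az": 0, "hand": 60}

```text
clock: 19.45
eef_pos: [555.6, 195.6, 111.7]
tcp_rot: [-3.141, -0.002, 3.114]
contact_force: [0.2, 0.8, -0.1]
opening: 0.699
grasp_force: 0.0
```

drive_tool:
  plan:
    - {"x": 0, "y": 0, "z": 0.3, "ax": 0, "ay": 0, "az": 0, "hand": 60}
    - {"x": 0, "y": 0, "z": 0.6, "ax": 0, "ay": 0, "az": 0, "hand": 60}
    - {"x": 0, "y": 0, "z": 0.6, "ax": 0, "ay": 0, "az": 0, "hand": 60}
    - {"x": 0, "y": 0, "z": 0.6, "ax": 0, "ay": 0, "az": 0, "hand": 60}
    - {"x": 0, "y": 0, "z": 0.6, "ax": 0, "ay": 0, "az": 0, "hand": 60}

```text
clock: 19.95
eef_pos: [558.0, 192.9, 83.2]
tcp_rot: [-3.141, -0.0, 3.111]
contact_force: [0.2, -0.1, 1.0]
opening: 0.701
grasp_force: 0.0
```

Run:
```python
from h import *
g=gray("side");t=gray("top")
for x,y in((557,193.5),(606,186),(657,190)): print(fit(g,"side",x,y,49,rng=6,step=1.5))
print(fit(t,"top",607,186,49))
units((557.5,194,34.5))
```

```text
(-25.6, np.float64(551.0), np.float64(199.5), 94, 92)
(81.5, np.float64(607.5), np.float64(184.5), 200, 90)
(80.5, np.float64(658.5), np.float64(190.0), 203, 111)
(54.1, np.float64(607.0), np.float64(184.0), 138, 69)
t 20.1 p [558.2 193.3  83.7] yaw [3.141e+00 1.000e-03 3.112e+00] F [-0.5 -0.1 -0.7] open 59.9 gf 0.0 q [ 0.33  0.48  1.82 -0.    0.84 -1.21]
(557.5, 194, 34.5) -> [0.014 0.013 0.983] turn [ 0.002  0.006 -0.018]
```

drive_tool:
  plan:
    - {"x": 0.01, "y": 0.01, "z": 0.4, "ax": 0, "ay": 0, "az": 0, "hand": 60}
    - {"x": 0.01, "y": 0.01, "z": 0.8, "ax": 0, "ay": 0, "az": 0, "hand": 60}
    - {"x": 0.01, "y": 0.01, "z": 0.98, "ax": 0, "ay": 0, "az": 0, "hand": 60}
    - {"x": 0.01, "y": 0.01, "z": 0.98, "ax": 0, "ay": 0, "az": 0, "hand": 60}
    - {"x": 0.01, "y": 0.01, "z": 0.98, "ax": 0, "ay": 0, "az": 0, "hand": 40}
    - {"x": 0.01, "y": 0.01, "z": 0.98, "ax": 0, "ay": 0, "az": 0, "hand": 30}
    - {"x": 0.01, "y": 0.01, "z": 0.98, "ax": 0, "ay": 0, "az": 0, "hand": 30}
    - {"x": 0.01, "y": 0.01, "z": 0.98, "ax": 0, "ay": 0, "az": 0, "hand": 30}

```text
clock: 20.85
eef_pos: [557.8, 194.6, 35.4]
tcp_rot: [3.141, 0.002, 3.113]
contact_force: [-1.7, -1.1, 6.6]
opening: 0.413
grasp_force: 25.3
```

Run:
```python
from h import *
units((556,41.3,130),(556,41.3,90))
```

```text
t 20.9 p [557.8 194.6  35.4] yaw [3.141e+00 2.000e-03 3.113e+00] F [-1.7 -1.1  6.6] open 35.3 gf 25.3 q [ 0.33  0.55  1.84 -0.    0.75 -1.21]
(556, 41.3, 130) -> [-0.055 -3.066 -1.894] turn [ 0.004  0.016 -0.005]
(556, 41.3, 90) -> [-0.053 -3.066 -1.094] turn [ 0.004  0.016 -0.005]
```

drive_tool:
  plan:
    - {"x": 0, "y": 0, "z": -0.6, "ax": 0, "ay": 0, "az": 0, "hand": 30}
    - {"x": 0, "y": 0, "z": -1.3, "ax": 0, "ay": 0, "az": 0, "hand": 30}
    - {"x": 0, "y": 0, "z": -1.88, "ax": 0, "ay": 0, "az": 0, "hand": 30}
    - {"x": -0.02, "y": -1.0, "z": -1.88, "ax": 0, "ay": 0, "az": 0, "hand": 30}
    - {"x": -0.04, "y": -2.0, "z": -1.88, "ax": 0, "ay": 0, "az": 0, "hand": 30}
    - {"x": -0.04, "y": -3.07, "z": -1.7, "ax": 0, "ay": 0, "az": 0, "hand": 30}
    - {"x": -0.04, "y": -3.07, "z": -1.3, "ax": 0, "ay": 0, "az": 0, "hand": 30}
    - {"x": -0.04, "y": -3.07, "z": -1.1, "ax": 0, "ay": 0, "az": 0, "hand": 30}

```text
clock: 21.65
eef_pos: [554.1, 39.4, 88.5]
tcp_rot: [-3.142, -0.001, 3.11]
contact_force: [-0.9, 0.8, 0.7]
opening: 0.41
grasp_force: 25.3
```

drive_tool:
  plan:
    - {"x": 0, "y": 0, "z": 0, "ax": 0, "ay": 0, "az": 0, "hand": 30}
    - {"x": 0, "y": 0, "z": 0, "ax": 0, "ay": 0, "az": 0, "hand": 30}
    - {"x": 0, "y": 0, "z": 0, "ax": 0, "ay": 0, "az": 0, "hand": 30}
    - {"x": 0, "y": 0, "z": 0, "ax": 0, "ay": 0, "az": 0, "hand": 30}

```text
clock: 22.05
eef_pos: [555.2, 41.8, 89.9]
tcp_rot: [3.141, 0.001, 3.114]
contact_force: [-0.2, 0.3, -0.3]
opening: 0.41
grasp_force: 25.3
```

Run:
```python
from h import *
units((555.3,40.9,63))
```

```text
t 22.1 p [555.2  41.8  89.9] yaw [3.141e+00 1.000e-03 3.114e+00] F [-0.2  0.3 -0.3] open 35.0 gf 25.3 q [ 0.07  0.42  1.89  0.    0.82 -1.47]
(555.3, 40.9, 63) -> [-0.002 -0.019  0.539] turn [0.001 0.011 0.006]
```

Now lower past the tip, then to the shoulder level.

drive_tool:
  plan:
    - {"x": 0, "y": -0.018, "z": 0.12, "ax": 0, "ay": 0, "az": 0, "hand": 30}
    - {"x": 0, "y": -0.018, "z": 0.24, "ax": 0, "ay": 0, "az": 0, "hand": 30}
    - {"x": 0, "y": -0.018, "z": 0.36, "ax": 0, "ay": 0, "az": 0, "hand": 30}
    - {"x": 0, "y": -0.018, "z": 0.46, "ax": 0, "ay": 0, "az": 0, "hand": 30}
    - {"x": 0, "y": -0.018, "z": 0.54, "ax": 0, "ay": 0, "az": 0, "hand": 30}
    - {"x": 0, "y": -0.018, "z": 0.54, "ax": 0, "ay": 0, "az": 0, "hand": 30}
    - {"x": 0, "y": -0.018, "z": 0.54, "ax": 0, "ay": 0, "az": 0, "hand": 30}

```text
clock: 22.75
eef_pos: [554.8, 40.1, 62.2]
tcp_rot: [3.142, 0.0, 3.113]
contact_force: [1.1, 1.1, -0.9]
opening: 0.408
grasp_force: 25.2
```

drive_tool:
  plan:
    - {"x": 0, "y": 0, "z": 0.04, "ax": 0, "ay": 0, "az": 0, "hand": 30}
    - {"x": 0, "y": 0, "z": 0.08, "ax": 0, "ay": 0, "az": 0, "hand": 30}
    - {"x": 0, "y": 0, "z": 0.11, "ax": 0, "ay": 0, "az": 0, "hand": 30}
    - {"x": 0, "y": 0, "z": 0.11, "ax": 0, "ay": 0, "az": 0, "hand": 30}
    - {"x": 0, "y": 0, "z": 0.11, "ax": 0, "ay": 0, "az": 0, "hand": 30}

```text
clock: 23.25
eef_pos: [555.9, 40.0, 59.1]
tcp_rot: [3.142, 0.003, 3.113]
contact_force: [-4.0, 0.2, 25.8]
opening: 0.412
grasp_force: 27.5
```

drive_tool:
  plan:
    - {"x": 0, "y": 0.02, "z": -0.06, "ax": 0, "ay": 0, "az": 0, "hand": 30}
    - {"x": 0, "y": 0.02, "z": -0.06, "ax": 0, "ay": 0, "az": 0, "hand": 36}
    - {"x": 0, "y": 0.02, "z": -0.06, "ax": 0, "ay": 0, "az": 0, "hand": 42}
    - {"x": 0, "y": 0.02, "z": -0.06, "ax": 0, "ay": 0, "az": 0, "hand": 42}
    - {"x": 0, "y": 0.02, "z": -0.06, "ax": 0, "ay": 0, "az": 0, "hand": 42}
    - {"x": 0, "y": 0.02, "z": -0.06, "ax": 0, "ay": 0, "az": 0, "hand": 42}

```text
clock: 23.85
eef_pos: [554.5, 41.1, 59.5]
tcp_rot: [-3.142, -0.001, 3.113]
contact_force: [-0.3, 0.3, -0.9]
opening: 0.494
grasp_force: 0.0
```

Run:
```python
from h import *
im=imaging.grab_frame("side");crop(im,270,240,400,340,6,"pics/s7.png")
units((555,41.5,60))
g=cv2.cvtColor(im,cv2.COLOR_RGB2GRAY)
print("col",[int(v) for v in g[285:316,327]])
for v in (299,302,305): print([int(x) for x in g[v,312:345]])
```

```text
t 23.9 p [554.5  41.1  59.5] yaw [-3.142 -0.     3.113] F [0.1 0.2 0.4] open 42.0 gf 0.0 q [ 0.07  0.47  1.91  0.    0.76 -1.47]
(555, 41.5, 60) -> [-0.01   0.009 -0.009] turn [-0.    -0.004 -0.007]
col [56, 54, 54, 54, 59, 52, 55, 57, 56, 56, 55, 66, 80, 92, 98, 96, 95, 96, 97, 98, 100, 94, 84, 69, 76, 72, 78, 66, 43, 48, 49]
[100, 90, 93, 95, 91, 96, 98, 98, 97, 92, 93, 95, 96, 96, 99, 98, 97, 98, 93, 96, 94, 93, 95, 90, 83, 60, 43, 45, 48, 48, 46, 43, 53]
[91, 95, 93, 95, 93, 92, 95, 94, 96, 93, 91, 93, 98, 98, 99, 96, 96, 98, 97, 91, 91, 96, 93, 98, 80, 51, 44, 49, 44, 49, 47, 48, 48]
[98, 97, 94, 96, 88, 100, 94, 91, 89, 84, 90, 92, 99, 95, 95, 100, 98, 97, 99, 96, 90, 90, 71, 46, 41, 45, 46, 44, 48, 43, 45, 52, 50]
```

View pics/s7.png

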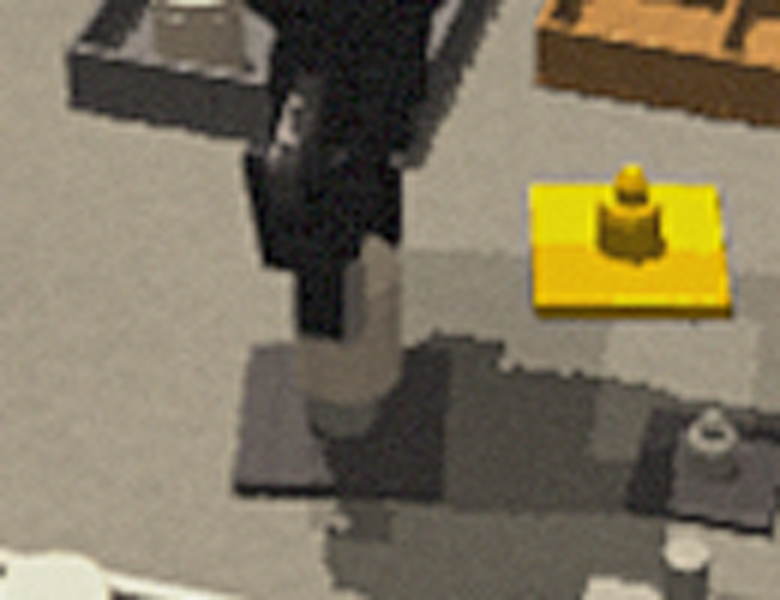

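Cap 2 also rests on the shoulder: its rim is at crop v≈405 with the post visible below it. It is **tight**. Cap 1 stands upright in the tub at the top left.

drive_tool:
  plan:
    - {"x": 0, "y": 0, "z": 0, "ax": 0, "ay": 0, "az": 0, "hand": 30}
    - {"x": 0, "y": 0, "z": 0, "ax": 0, "ay": 0, "az": 0, "hand": 30}
    - {"x": 0, "y": 0, "z": 0, "ax": 0, "ay": 0, "az": 0, "hand": 30}
    - {"x": 0, "y": 0, "z": 0, "ax": 0, "ay": 0, "az": 0, "hand": 30}
    - {"x": 0, "y": 0, "z": -0.4, "ax": 0, "ay": 0, "az": 0, "hand": 30}
    - {"x": 0, "y": 0, "z": -0.9, "ax": 0, "ay": 0, "az": 0, "hand": 30}
    - {"x": 0, "y": 0, "z": -1.1, "ax": 0, "ay": 0, "az": 0, "hand": 30}
    - {"x": 0, "y": 0, "z": -1.1, "ax": 0, "ay": 0, "az": 0, "hand": 30}

```text
clock: 24.7
eef_pos: [555.7, 41.1, 116.0]
tcp_rot: [3.141, 0.003, 3.113]
contact_force: [0.3, -0.7, -0.4]
opening: 0.411
grasp_force: 25.3
```

Run:
```python
from h import *
units((600,-146,110),(600,-146,37.5))
```

```text
t 24.7 p [555.7  41.1 116. ] yaw [3.141e+00 3.000e-03 3.113e+00] F [ 0.3 -0.7 -0.4] open 35.1 gf 25.3 q [ 0.07  0.39  1.88 -0.    0.87 -1.47]
(600, -146, 110) -> [-0.992 -3.716  0.122] turn [ 0.003  0.028 -0.006]
(600, -146, 37.5) -> [-0.988 -3.716  1.572] turn [ 0.003  0.028 -0.006]
```

drive_tool:
  plan:
    - {"x": -0.25, "y": -0.9, "z": 0, "ax": 0, "ay": 0, "az": 0, "hand": 30}
    - {"x": -0.5, "y": -1.8, "z": 0, "ax": 0, "ay": 0, "az": 0, "hand": 30}
    - {"x": -0.75, "y": -2.7, "z": 0, "ax": 0, "ay": 0, "az": 0, "hand": 30}
    - {"x": -0.99, "y": -3.4, "z": 0.0, "ax": 0, "ay": 0, "az": 0, "hand": 30}
    - {"x": -0.99, "y": -3.71, "z": 0.1, "ax": 0, "ay": 0, "az": 0, "hand": 30}
    - {"x": -0.99, "y": -3.71, "z": 0.5, "ax": 0, "ay": 0, "az": 0, "hand": 30}
    - {"x": -0.99, "y": -3.71, "z": 0.9, "ax": 0, "ay": 0, "az": 0, "hand": 30}
    - {"x": -0.99, "y": -3.71, "z": 0.9, "ax": 0, "ay": 0, "az": 0, "hand": 30}

```text
clock: 25.5
eef_pos: [595.8, -144.8, 66.1]
tcp_rot: [3.14, -0.006, 3.113]
contact_force: [-0.1, -0.0, 0.1]
opening: 0.408
grasp_force: 25.3
```

drive_tool:
  plan:
    - {"x": 0, "y": 0, "z": 0.2, "ax": 0, "ay": 0, "az": 0, "hand": 30}
    - {"x": 0, "y": 0, "z": 0.4, "ax": 0, "ay": 0, "az": 0, "hand": 30}
    - {"x": 0, "y": 0, "z": 0.55, "ax": 0, "ay": 0, "az": 0, "hand": 30}
    - {"x": 0, "y": 0, "z": 0.64, "ax": 0, "ay": 0, "az": 0, "hand": 30}
    - {"x": 0, "y": 0, "z": 0.64, "ax": 0, "ay": 0, "az": 0, "hand": 30}
    - {"x": 0, "y": 0, "z": 0.64, "ax": 0, "ay": 0, "az": 0, "hand": 30}

```text
clock: 26.1
eef_pos: [599.0, -145.7, 37.9]
tcp_rot: [-3.142, 0.0, 3.113]
contact_force: [0.1, -0.7, 0.0]
opening: 0.41
grasp_force: 25.3
```

drive_tool:
  plan:
    - {"x": 0, "y": 0, "z": 0, "ax": 0, "ay": 0, "az": 0, "hand": 34}
    - {"x": 0, "y": 0, "z": 0, "ax": 0, "ay": 0, "az": 0, "hand": 40}
    - {"x": 0, "y": 0, "z": 0, "ax": 0, "ay": 0, "az": 0, "hand": 50}
    - {"x": 0, "y": 0, "z": 0, "ax": 0, "ay": 0, "az": 0, "hand": 50}
    - {"x": 0, "y": 0, "z": -0.4, "ax": 0, "ay": 0, "az": 0, "hand": 50}
    - {"x": 0, "y": 0, "z": -1.0, "ax": 0, "ay": 0, "az": 0, "hand": 50}
    - {"x": 0, "y": 0, "z": -1.5, "ax": 0, "ay": 0, "az": 0, "hand": 50}
    - {"x": 0, "y": 0, "z": -1.5, "ax": 0, "ay": 0, "az": 0, "hand": 50}

```text
clock: 26.9
eef_pos: [601.2, -146.3, 116.4]
tcp_rot: [-3.14, 0.006, 3.113]
contact_force: [0.3, -0.2, 0.2]
opening: 0.585
grasp_force: 0.0
```

Run:
```python
from h import *
g=gray("side");t=gray("top")
print("placed",fit(g,"side",667,-144,49),fit(g,"side",600,-146,49))
for x,y in((607,184.5),(657,190)): print(fit(g,"side",x,y,49),fit(t,"top",x,y,49))
units((608,184,113),(608,184,80))
```

```text
placed (67.1, np.float64(664.0), np.float64(-144.0), 191, 99) (-21.0, np.float64(608.0), np.float64(-150.0), 135, 112)
(73.5, np.float64(607.0), np.float64(184.5), 197, 112) (50.7, np.float64(607.0), np.float64(183.5), 132, 67)
(76.4, np.float64(658.0), np.float64(189.0), 197, 109) (54.9, np.float64(658.0), np.float64(190.0), 131, 60)
t 27.0 p [ 599.1 -145.8  113.2] yaw [-3.141e+00  1.000e-03  3.113e+00] F [-0.7 -0.1 -0.9] open 49.8 gf 0.0 q [-0.24  0.47  1.75 -0.    0.92 -1.78]
(608, 184, 113) -> [1.000e-02 6.599e+00 2.000e-03] turn [-0.003  0.011 -0.006]
(608, 184, 80) -> [0.011 6.599 0.662] turn [-0.003  0.011 -0.006]
```

drive_tool:
  plan:
    - {"x": 0, "y": 0.84, "z": 0, "ax": 0, "ay": 0, "az": 0, "hand": 50}
    - {"x": 0, "y": 1.7, "z": 0, "ax": 0, "ay": 0, "az": 0, "hand": 50}
    - {"x": 0, "y": 2.6, "z": 0, "ax": 0, "ay": 0, "az": 0, "hand": 50}
    - {"x": 0, "y": 3.4, "z": 0, "ax": 0, "ay": 0, "az": 0, "hand": 50}
    - {"x": 0.01, "y": 4.3, "z": 0, "ax": 0, "ay": 0, "az": 0, "hand": 60}
    - {"x": 0.01, "y": 5.2, "z": 0, "ax": 0, "ay": 0, "az": 0, "hand": 60}
    - {"x": 0.01, "y": 6.0, "z": 0, "ax": 0, "ay": 0, "az": 0, "hand": 60}
    - {"x": 0.01, "y": 6.6, "z": 0, "ax": 0, "ay": 0, "az": 0, "hand": 60}

```text
clock: 27.8
eef_pos: [606.7, 186.4, 111.2]
tcp_rot: [-3.141, -0.002, 3.114]
contact_force: [0.7, 0.3, 0.2]
opening: 0.703
grasp_force: 0.0
```

drive_tool:
  plan:
    - {"x": 0, "y": 0, "z": 0.3, "ax": 0, "ay": 0, "az": 0, "hand": 60}
    - {"x": 0, "y": 0, "z": 0.6, "ax": 0, "ay": 0, "az": 0, "hand": 60}
    - {"x": 0, "y": 0, "z": 0.6, "ax": 0, "ay": 0, "az": 0, "hand": 60}
    - {"x": 0, "y": 0, "z": 0.6, "ax": 0, "ay": 0, "az": 0, "hand": 60}
    - {"x": 0, "y": 0, "z": 0.6, "ax": 0, "ay": 0, "az": 0, "hand": 60}

```text
clock: 28.3
eef_pos: [608.0, 183.1, 82.8]
tcp_rot: [-3.141, -0.0, 3.112]
contact_force: [-0.1, 0.7, 0.1]
opening: 0.703
grasp_force: 0.0
```

Run:
```python
from h import *
g=gray("side");t=gray("top")
print("placed",fit(g,"side",667,-144,49),fit(g,"side",600,-146,49))
for x,y in((607,184.5),(657,190)): print(fit(g,"side",x,y,49),fit(t,"top",x,y,49))
units((607.8,184.3,34.5))
```

```text
placed (70.6, np.float64(664.0), np.float64(-144.0), 199, 102) (54.0, np.float64(599.0), np.float64(-146.0), 200, 124)
(-22.7, np.float64(607.0), np.float64(190.5), 105, 86) (-20.0, np.float64(599.0), np.float64(181.5), 46, 37)
(80.5, np.float64(658.0), np.float64(189.0), 206, 113) (11.5, np.float64(660.0), np.float64(186.0), 121, 52)
t 28.4 p [608.2 183.5  83.3] yaw [3.141e+00 1.000e-03 3.112e+00] F [-0.3  0.1  0. ] open 59.9 gf 0.0 q [ 0.29  0.53  1.72 -0.    0.89 -1.25]
(607.8, 184.3, 34.5) -> [0.01  0.015 0.976] turn [ 0.002  0.007 -0.016]
```

drive_tool:
  plan:
    - {"x": 0.01, "y": 0.01, "z": 0.4, "ax": 0, "ay": 0, "az": 0, "hand": 60}
    - {"x": 0.01, "y": 0.01, "z": 0.8, "ax": 0, "ay": 0, "az": 0, "hand": 60}
    - {"x": 0.01, "y": 0.01, "z": 0.98, "ax": 0, "ay": 0, "az": 0, "hand": 60}
    - {"x": 0.01, "y": 0.01, "z": 0.98, "ax": 0, "ay": 0, "az": 0, "hand": 60}
    - {"x": 0.01, "y": 0.01, "z": 0.98, "ax": 0, "ay": 0, "az": 0, "hand": 40}
    - {"x": 0.01, "y": 0.01, "z": 0.98, "ax": 0, "ay": 0, "az": 0, "hand": 30}
    - {"x": 0.01, "y": 0.01, "z": 0.98, "ax": 0, "ay": 0, "az": 0, "hand": 30}
    - {"x": 0.01, "y": 0.01, "z": 0.98, "ax": 0, "ay": 0, "az": 0, "hand": 30}

```text
clock: 29.2
eef_pos: [608.1, 184.8, 34.9]
tcp_rot: [3.141, 0.002, 3.113]
contact_force: [-2.0, -0.9, 6.4]
opening: 0.404
grasp_force: 25.2
```

Run:
```python
from h import *
units((555.6,41.3,130),(555.6,41.3,90))
```

```text
t 29.2 p [608.1 184.8  34.9] yaw [3.141e+00 2.000e-03 3.113e+00] F [-2.  -0.9  6.4] open 34.5 gf 25.2 q [ 0.29  0.6   1.74 -0.    0.8  -1.25]
(555.6, 41.3, 130) -> [ 0.963 -2.897 -1.906] turn [ 0.004  0.016 -0.006]
(555.6, 41.3, 90) -> [ 0.965 -2.898 -1.106] turn [ 0.004  0.016 -0.006]
```

drive_tool:
  plan:
    - {"x": 0, "y": 0, "z": -0.6, "ax": 0, "ay": 0, "az": 0, "hand": 30}
    - {"x": 0, "y": 0, "z": -1.3, "ax": 0, "ay": 0, "az": 0, "hand": 30}
    - {"x": 0, "y": 0, "z": -1.9, "ax": 0, "ay": 0, "az": 0, "hand": 30}
    - {"x": 0.3, "y": -1.0, "z": -1.9, "ax": 0, "ay": 0, "az": 0, "hand": 30}
    - {"x": 0.65, "y": -2.0, "z": -1.9, "ax": 0, "ay": 0, "az": 0, "hand": 30}
    - {"x": 0.965, "y": -2.9, "z": -1.7, "ax": 0, "ay": 0, "az": 0, "hand": 30}
    - {"x": 0.965, "y": -2.9, "z": -1.3, "ax": 0, "ay": 0, "az": 0, "hand": 30}
    - {"x": 0.965, "y": -2.9, "z": -1.1, "ax": 0, "ay": 0, "az": 0, "hand": 30}

```text
clock: 30.0
eef_pos: [553.9, 39.7, 88.0]
tcp_rot: [-3.142, -0.001, 3.111]
contact_force: [0.1, 0.6, -0.3]
opening: 0.411
grasp_force: 25.3
```

drive_tool:
  plan:
    - {"x": 0, "y": 0, "z": 0, "ax": 0, "ay": 0, "az": 0, "hand": 30}
    - {"x": 0, "y": 0, "z": 0, "ax": 0, "ay": 0, "az": 0, "hand": 30}
    - {"x": 0, "y": 0, "z": 0, "ax": 0, "ay": 0, "az": 0, "hand": 30}
    - {"x": 0, "y": 0, "z": 0, "ax": 0, "ay": 0, "az": 0, "hand": 30}

```text
clock: 30.4
eef_pos: [555.6, 41.8, 89.4]
tcp_rot: [3.141, 0.001, 3.114]
contact_force: [-0.4, -0.5, -0.1]
opening: 0.406
grasp_force: 25.3
```

Run:
```python
from h import *
units((555.6,41.1,63))
```

```text
t 30.4 p [555.6  41.8  89.4] yaw [3.141e+00 1.000e-03 3.114e+00] F [-0.4 -0.5 -0.1] open 34.7 gf 25.3 q [ 0.07  0.43  1.89  0.    0.82 -1.47]
(555.6, 41.1, 63) -> [-0.    -0.014  0.527] turn [0.001 0.01  0.005]
```

drive_tool:
  plan:
    - {"x": 0, "y": -0.014, "z": 0.12, "ax": 0, "ay": 0, "az": 0, "hand": 30}
    - {"x": 0, "y": -0.014, "z": 0.24, "ax": 0, "ay": 0, "az": 0, "hand": 30}
    - {"x": 0, "y": -0.014, "z": 0.36, "ax": 0, "ay": 0, "az": 0, "hand": 30}
    - {"x": 0, "y": -0.014, "z": 0.46, "ax": 0, "ay": 0, "az": 0, "hand": 30}
    - {"x": 0, "y": -0.014, "z": 0.52, "ax": 0, "ay": 0, "az": 0, "hand": 30}
    - {"x": 0, "y": -0.014, "z": 0.52, "ax": 0, "ay": 0, "az": 0, "hand": 30}
    - {"x": 0, "y": -0.014, "z": 0.52, "ax": 0, "ay": 0, "az": 0, "hand": 30}

```text
clock: 31.1
eef_pos: [555.0, 40.4, 62.7]
tcp_rot: [3.141, 0.0, 3.113]
contact_force: [1.0, 0.6, -0.8]
opening: 0.409
grasp_force: 25.2
```

drive_tool:
  plan:
    - {"x": 0, "y": 0, "z": 0.04, "ax": 0, "ay": 0, "az": 0, "hand": 30}
    - {"x": 0, "y": 0, "z": 0.08, "ax": 0, "ay": 0, "az": 0, "hand": 30}
    - {"x": 0, "y": 0, "z": 0.11, "ax": 0, "ay": 0, "az": 0, "hand": 30}
    - {"x": 0, "y": 0, "z": 0.11, "ax": 0, "ay": 0, "az": 0, "hand": 30}
    - {"x": 0, "y": 0, "z": 0.11, "ax": 0, "ay": 0, "az": 0, "hand": 30}

```text
clock: 31.6
eef_pos: [555.8, 40.3, 58.6]
tcp_rot: [-3.142, 0.002, 3.113]
contact_force: [-2.6, -0.9, 14.3]
opening: 0.407
grasp_force: 26.5
```

drive_tool:
  plan:
    - {"x": 0, "y": 0.02, "z": -0.04, "ax": 0, "ay": 0, "az": 0, "hand": 30}
    - {"x": 0, "y": 0.02, "z": -0.04, "ax": 0, "ay": 0, "az": 0, "hand": 36}
    - {"x": 0, "y": 0.02, "z": -0.04, "ax": 0, "ay": 0, "az": 0, "hand": 42}
    - {"x": 0, "y": 0.02, "z": -0.04, "ax": 0, "ay": 0, "az": 0, "hand": 42}
    - {"x": 0, "y": 0.02, "z": -0.04, "ax": 0, "ay": 0, "az": 0, "hand": 42}
    - {"x": 0, "y": 0.02, "z": -0.04, "ax": 0, "ay": 0, "az": 0, "hand": 42}

```text
clock: 32.2
eef_pos: [554.8, 41.4, 59.1]
tcp_rot: [-3.142, -0.0, 3.113]
contact_force: [-0.3, 0.3, 0.4]
opening: 0.492
grasp_force: 0.0
```

Run:
```python
from h import *
im=imaging.grab_frame("side")
units((555,41.5,60))
g=cv2.cvtColor(im,cv2.COLOR_RGB2GRAY)
print("col",[int(v) for v in g[285:316,327]])
for v in (299,302,305): print([int(x) for x in g[v,312:345]])
s=gray("side");print(fit(s,"side",658,189,49))
```

```text
t 32.2 p [554.8  41.4  59.1] yaw [-3.142 -0.     3.113] F [-0.9 -0.1 -0.1] open 42.1 gf 0.0 q [ 0.07  0.47  1.91 -0.    0.76 -1.47]
(555, 41.5, 60) -> [-0.003  0.003 -0.018] turn [-0.    -0.002 -0.006]
col [60, 72, 64, 64, 68, 67, 67, 70, 68, 68, 67, 69, 82, 93, 97, 96, 95, 95, 95, 97, 97, 90, 78, 70, 72, 72, 77, 66, 42, 48, 50]
[103, 96, 89, 95, 96, 92, 97, 100, 93, 93, 91, 89, 97, 100, 96, 97, 97, 93, 96, 92, 95, 95, 93, 95, 91, 58, 40, 44, 43, 42, 43, 44, 48]
[93, 94, 93, 97, 97, 95, 98, 99, 97, 92, 95, 91, 97, 96, 98, 95, 98, 97, 92, 97, 94, 94, 96, 96, 81, 56, 43, 44, 47, 48, 47, 41, 51]
[98, 94, 95, 93, 92, 94, 101, 91, 80, 79, 90, 93, 99, 98, 98, 97, 95, 101, 99, 99, 91, 84, 72, 53, 44, 43, 42, 48, 51, 50, 42, 47, 56]
(77.5, np.float64(658.0), np.float64(189.0), 202, 112)
```

Cap 3 gives the same profile on the shoulder, so it is **tight** and goes in the tub.

drive_tool:
  plan:
    - {"x": 0, "y": 0, "z": 0, "ax": 0, "ay": 0, "az": 0, "hand": 30}
    - {"x": 0, "y": 0, "z": 0, "ax": 0, "ay": 0, "az": 0, "hand": 30}
    - {"x": 0, "y": 0, "z": 0, "ax": 0, "ay": 0, "az": 0, "hand": 30}
    - {"x": 0, "y": 0, "z": 0, "ax": 0, "ay": 0, "az": 0, "hand": 30}
    - {"x": 0, "y": 0, "z": -0.4, "ax": 0, "ay": 0, "az": 0, "hand": 30}
    - {"x": 0, "y": 0, "z": -0.9, "ax": 0, "ay": 0, "az": 0, "hand": 30}
    - {"x": 0, "y": 0, "z": -1.1, "ax": 0, "ay": 0, "az": 0, "hand": 30}
    - {"x": 0, "y": 0, "z": -1.1, "ax": 0, "ay": 0, "az": 0, "hand": 30}

```text
clock: 33.1
eef_pos: [555.9, 41.5, 115.5]
tcp_rot: [3.141, 0.003, 3.113]
contact_force: [0.3, 0.3, -0.3]
opening: 0.404
grasp_force: 25.4
```

Run:
```python
from h import *
units((634,-210,115),(634,-210,37))
```

```text
t 33.1 p [555.9  41.5 115.5] yaw [3.141e+00 3.000e-03 3.113e+00] F [ 0.3  0.3 -0.3] open 34.5 gf 25.4 q [ 0.07  0.39  1.88  0.    0.87 -1.47]
(634, -210, 115) -> [-1.705 -4.982  0.013] turn [ 0.003  0.027 -0.006]
(634, -210, 37) -> [-1.701 -4.983  1.573] turn [ 0.003  0.027 -0.006]
```

drive_tool:
  plan:
    - {"x": -0.3, "y": -0.85, "z": 0, "ax": 0, "ay": 0, "az": 0, "hand": 30}
    - {"x": -0.6, "y": -1.7, "z": 0, "ax": 0, "ay": 0, "az": 0, "hand": 30}
    - {"x": -0.9, "y": -2.6, "z": 0, "ax": 0, "ay": 0, "az": 0, "hand": 30}
    - {"x": -1.2, "y": -3.5, "z": 0, "ax": 0, "ay": 0, "az": 0, "hand": 30}
    - {"x": -1.5, "y": -4.3, "z": 0, "ax": 0, "ay": 0, "az": 0, "hand": 30}
    - {"x": -1.7, "y": -4.98, "z": 0, "ax": 0, "ay": 0, "az": 0, "hand": 30}
    - {"x": -1.7, "y": -4.98, "z": 0.4, "ax": 0, "ay": 0, "az": 0, "hand": 30}
    - {"x": -1.7, "y": -4.98, "z": 0.8, "ax": 0, "ay": 0, "az": 0, "hand": 30}

```text
clock: 33.9
eef_pos: [632.6, -211.4, 72.5]
tcp_rot: [3.142, -0.0, 3.111]
contact_force: [-0.3, 0.2, -0.1]
opening: 0.405
grasp_force: 25.4
```

drive_tool:
  plan:
    - {"x": 0, "y": 0, "z": 0.2, "ax": 0, "ay": 0, "az": 0, "hand": 30}
    - {"x": 0, "y": 0, "z": 0.4, "ax": 0, "ay": 0, "az": 0, "hand": 30}
    - {"x": 0, "y": 0, "z": 0.6, "ax": 0, "ay": 0, "az": 0, "hand": 30}
    - {"x": 0, "y": 0, "z": 0.74, "ax": 0, "ay": 0, "az": 0, "hand": 30}
    - {"x": 0, "y": 0, "z": 0.74, "ax": 0, "ay": 0, "az": 0, "hand": 30}
    - {"x": 0, "y": 0, "z": 0.74, "ax": 0, "ay": 0, "az": 0, "hand": 30}
    - {"x": 0, "y": 0, "z": 0.74, "ax": 0, "ay": 0, "az": 0, "hand": 30}

```text
clock: 34.6
eef_pos: [633.3, -210.0, 38.0]
tcp_rot: [-3.141, 0.001, 3.113]
contact_force: [-0.6, -0.5, -0.6]
opening: 0.407
grasp_force: 25.4
```

drive_tool:
  plan:
    - {"x": 0, "y": 0, "z": 0.03, "ax": 0, "ay": 0, "az": 0, "hand": 34}
    - {"x": 0, "y": 0, "z": 0.03, "ax": 0, "ay": 0, "az": 0, "hand": 40}
    - {"x": 0, "y": 0, "z": 0.03, "ax": 0, "ay": 0, "az": 0, "hand": 48}
    - {"x": 0, "y": 0, "z": 0.03, "ax": 0, "ay": 0, "az": 0, "hand": 48}
    - {"x": 0, "y": 0, "z": -0.4, "ax": 0, "ay": 0, "az": 0, "hand": 48}
    - {"x": 0, "y": 0, "z": -1.0, "ax": 0, "ay": 0, "az": 0, "hand": 48}
    - {"x": 0, "y": 0, "z": -1.5, "ax": 0, "ay": 0, "az": 0, "hand": 48}
    - {"x": 0, "y": 0, "z": -1.5, "ax": 0, "ay": 0, "az": 0, "hand": 48}

```text
clock: 35.4
eef_pos: [635.1, -210.8, 116.2]
tcp_rot: [-3.14, 0.006, 3.113]
contact_force: [0.9, -0.5, 0.0]
opening: 0.562
grasp_force: 0.0
```

Run:
```python
from h import *
g=gray("side");t=gray("top")
for x,y in((658,189.),): print(fit(g,"side",x,y,49,rng=12),fit(t,"top",x,y,49))
units((659,189.5,113),(659,189.5,80))
```

```text
(76.5, np.float64(658.0), np.float64(189.0), 197, 109) (55.0, np.float64(658.0), np.float64(190.0), 131, 60)
t 35.5 p [ 633.  -210.   112.7] yaw [-3.141e+00  1.000e-03  3.113e+00] F [ 0.5 -0.2 -1.2] open 47.7 gf 0.0 q [-0.32  0.54  1.63 -0.    0.97 -1.86]
(659, 189.5, 113) -> [-2.920e-01  8.002e+00 -8.000e-03] turn [-0.003  0.01  -0.006]
(659, 189.5, 80) -> [-0.291  8.003  0.652] turn [-0.003  0.01  -0.006]
```

drive_tool:
  plan:
    - {"x": -0.04, "y": 1.0, "z": 0, "ax": 0, "ay": 0, "az": 0, "hand": 50}
    - {"x": -0.08, "y": 2.0, "z": 0, "ax": 0, "ay": 0, "az": 0, "hand": 50}
    - {"x": -0.12, "y": 3.0, "z": 0, "ax": 0, "ay": 0, "az": 0, "hand": 50}
    - {"x": -0.16, "y": 4.0, "z": 0, "ax": 0, "ay": 0, "az": 0, "hand": 50}
    - {"x": -0.2, "y": 5.0, "z": 0, "ax": 0, "ay": 0, "az": 0, "hand": 60}
    - {"x": -0.24, "y": 6.0, "z": 0, "ax": 0, "ay": 0, "az": 0, "hand": 60}
    - {"x": -0.28, "y": 7.0, "z": 0, "ax": 0, "ay": 0, "az": 0, "hand": 60}
    - {"x": -0.29, "y": 8.0, "z": 0, "ax": 0, "ay": 0, "az": 0, "hand": 60}

```text
clock: 36.3
eef_pos: [657.7, 191.0, 110.6]
tcp_rot: [-3.141, -0.002, 3.113]
contact_force: [0.5, -0.9, -0.7]
opening: 0.704
grasp_force: 0.0
```

drive_tool:
  plan:
    - {"x": 0, "y": 0, "z": 0, "ax": 0, "ay": 0, "az": 0, "hand": 60}
    - {"x": 0, "y": 0, "z": 0, "ax": 0, "ay": 0, "az": 0, "hand": 60}
    - {"x": 0, "y": 0, "z": 0, "ax": 0, "ay": 0, "az": 0, "hand": 60}
    - {"x": 0, "y": 0, "z": 0, "ax": 0, "ay": 0, "az": 0, "hand": 60}

```text
clock: 36.7
eef_pos: [658.4, 187.5, 111.7]
tcp_rot: [-3.141, -0.001, 3.111]
contact_force: [0.3, -0.0, 0.1]
opening: 0.7
grasp_force: 0.0
```

Run:
```python
from h import *
g=gray("side")
print("tub",[fit(g,"side",*p,49) for p in((664,-144),(600,-146),(633,-210))])
print(fit(g,"side",658,189,49))
units((659,189.5,34.5))
```

```text
tub [(69.8, np.float64(664.0), np.float64(-144.0), 199, 103), (62.9, np.float64(598.0), np.float64(-146.0), 199, 112), (63.6, np.float64(632.0), np.float64(-211.0), 199, 112)]
(-46.5, np.float64(660.0), np.float64(191.0), 139, 105)
t 36.8 p [658.6 187.6 111.9] yaw [-3.141e+00 -1.000e-03  3.111e+00] F [ 0.6 -0.8  1. ] open 60.1 gf 0.0 q [ 0.28  0.56  1.59 -0.    0.99 -1.26]
(659, 189.5, 34.5) -> [-0.008  0.039  1.549] turn [-0.004 -0.006 -0.023]
```

drive_tool:
  plan:
    - {"x": -0.01, "y": 0.03, "z": 0.5, "ax": 0, "ay": 0, "az": 0, "hand": 60}
    - {"x": -0.01, "y": 0.03, "z": 1.0, "ax": 0, "ay": 0, "az": 0, "hand": 60}
    - {"x": -0.01, "y": 0.03, "z": 1.4, "ax": 0, "ay": 0, "az": 0, "hand": 60}
    - {"x": -0.01, "y": 0.03, "z": 1.54, "ax": 0, "ay": 0, "az": 0, "hand": 60}
    - {"x": -0.01, "y": 0.03, "z": 1.54, "ax": 0, "ay": 0, "az": 0, "hand": 60}
    - {"x": -0.01, "y": 0.03, "z": 1.54, "ax": 0, "ay": 0, "az": 0, "hand": 45}
    - {"x": -0.01, "y": 0.03, "z": 1.54, "ax": 0, "ay": 0, "az": 0, "hand": 30}
    - {"x": -0.01, "y": 0.03, "z": 1.54, "ax": 0, "ay": 0, "az": 0, "hand": 30}

```text
clock: 37.55
eef_pos: [660.1, 190.6, 36.7]
tcp_rot: [3.141, 0.002, 3.113]
contact_force: [0.2, -2.2, 3.9]
opening: 0.407
grasp_force: 24.9
```

drive_tool:
  plan:
    - {"x": 0, "y": 0, "z": 0, "ax": 0, "ay": 0, "az": 0, "hand": 30}
    - {"x": 0, "y": 0, "z": 0, "ax": 0, "ay": 0, "az": 0, "hand": 30}

```text
clock: 37.75
eef_pos: [660.2, 190.6, 36.7]
tcp_rot: [3.141, 0.002, 3.113]
contact_force: [0.2, -3.2, 6.6]
opening: 0.401
grasp_force: 25.2
```

Run:
```python
from h import *
units((555.5,41.3,130),(555.5,41.3,90))
```

```text
t 37.8 p [660.2 190.6  36.7] yaw [3.141e+00 2.000e-03 3.113e+00] F [ 0.2 -3.2  6.6] open 34.2 gf 25.2 q [ 0.28  0.66  1.62 -0.    0.87 -1.26]
(555.5, 41.3, 130) -> [ 2.004 -3.045 -1.872] turn [ 0.002  0.02  -0.004]
(555.5, 41.3, 90) -> [ 2.006 -3.045 -1.072] turn [ 0.002  0.02  -0.004]
```

drive_tool:
  plan:
    - {"x": 0, "y": 0, "z": -0.6, "ax": 0, "ay": 0, "az": 0, "hand": 30}
    - {"x": 0, "y": 0, "z": -1.3, "ax": 0, "ay": 0, "az": 0, "hand": 30}
    - {"x": 0, "y": 0, "z": -1.87, "ax": 0, "ay": 0, "az": 0, "hand": 30}
    - {"x": 0.6, "y": -0.9, "z": -1.87, "ax": 0, "ay": 0, "az": 0, "hand": 30}
    - {"x": 1.2, "y": -1.8, "z": -1.87, "ax": 0, "ay": 0, "az": 0, "hand": 30}
    - {"x": 1.7, "y": -2.6, "z": -1.7, "ax": 0, "ay": 0, "az": 0, "hand": 30}
    - {"x": 1.98, "y": -3.05, "z": -1.3, "ax": 0, "ay": 0, "az": 0, "hand": 30}
    - {"x": 1.98, "y": -3.05, "z": -1.08, "ax": 0, "ay": 0, "az": 0, "hand": 30}

```text
clock: 38.55
eef_pos: [552.6, 38.4, 88.5]
tcp_rot: [-3.141, -0.003, 3.111]
contact_force: [-0.1, -0.4, -0.6]
opening: 0.406
grasp_force: 25.2
```

drive_tool:
  plan:
    - {"x": 0, "y": 0, "z": 0, "ax": 0, "ay": 0, "az": 0, "hand": 30}
    - {"x": 0, "y": 0, "z": 0, "ax": 0, "ay": 0, "az": 0, "hand": 30}
    - {"x": 0, "y": 0, "z": 0, "ax": 0, "ay": 0, "az": 0, "hand": 30}
    - {"x": 0, "y": 0, "z": 0, "ax": 0, "ay": 0, "az": 0, "hand": 30}

```text
clock: 38.95
eef_pos: [556.9, 41.9, 89.8]
tcp_rot: [3.141, 0.001, 3.114]
contact_force: [0.3, 0.2, -0.2]
opening: 0.41
grasp_force: 25.2
```

Run:
```python
from h import *
units((556.6,41.1,64))
```

```text
t 39.0 p [556.9  41.9  89.8] yaw [3.141e+00 1.000e-03 3.114e+00] F [ 0.3  0.2 -0.2] open 35.0 gf 25.2 q [ 0.07  0.43  1.89  0.    0.82 -1.47]
(556.6, 41.1, 64) -> [ 0.007 -0.016  0.517] turn [0.002 0.013 0.004]
```

drive_tool:
  plan:
    - {"x": 0.01, "y": -0.016, "z": 0.12, "ax": 0, "ay": 0, "az": 0, "hand": 30}
    - {"x": 0.01, "y": -0.016, "z": 0.24, "ax": 0, "ay": 0, "az": 0, "hand": 30}
    - {"x": 0.01, "y": -0.016, "z": 0.36, "ax": 0, "ay": 0, "az": 0, "hand": 30}
    - {"x": 0.01, "y": -0.016, "z": 0.46, "ax": 0, "ay": 0, "az": 0, "hand": 30}
    - {"x": 0.01, "y": -0.016, "z": 0.52, "ax": 0, "ay": 0, "az": 0, "hand": 30}
    - {"x": 0.01, "y": -0.016, "z": 0.52, "ax": 0, "ay": 0, "az": 0, "hand": 30}
    - {"x": 0.01, "y": -0.016, "z": 0.52, "ax": 0, "ay": 0, "az": 0, "hand": 30}

```text
clock: 39.65
eef_pos: [555.4, 40.2, 63.2]
tcp_rot: [-3.142, -0.0, 3.113]
contact_force: [-0.4, -0.5, -0.6]
opening: 0.406
grasp_force: 25.2
```

drive_tool:
  plan:
    - {"x": 0, "y": 0.01, "z": 0.04, "ax": 0, "ay": 0, "az": 0, "hand": 30}
    - {"x": 0, "y": 0.01, "z": 0.08, "ax": 0, "ay": 0, "az": 0, "hand": 30}
    - {"x": 0, "y": 0.01, "z": 0.12, "ax": 0, "ay": 0, "az": 0, "hand": 30}
    - {"x": 0, "y": 0.01, "z": 0.12, "ax": 0, "ay": 0, "az": 0, "hand": 30}
    - {"x": 0, "y": 0.01, "z": 0.12, "ax": 0, "ay": 0, "az": 0, "hand": 30}

```text
clock: 40.15
eef_pos: [555.4, 40.8, 57.2]
tcp_rot: [-3.142, -0.0, 3.113]
contact_force: [-0.2, 0.1, 0.3]
opening: 0.403
grasp_force: 25.2
```

No force and the rim is already below the shoulder, so cap 4 looks **good**. I'll keep lowering to the plate.

drive_tool:
  plan:
    - {"x": 0, "y": 0, "z": 0.07, "ax": 0, "ay": 0, "az": 0, "hand": 30}
    - {"x": 0, "y": 0, "z": 0.14, "ax": 0, "ay": 0, "az": 0, "hand": 30}
    - {"x": 0, "y": 0, "z": 0.21, "ax": 0, "ay": 0, "az": 0, "hand": 30}
    - {"x": 0, "y": 0, "z": 0.27, "ax": 0, "ay": 0, "az": 0, "hand": 30}
    - {"x": 0, "y": 0, "z": 0.32, "ax": 0, "ay": 0, "az": 0, "hand": 30}
    - {"x": 0, "y": 0, "z": 0.34, "ax": 0, "ay": 0, "az": 0, "hand": 30}
    - {"x": 0, "y": 0, "z": 0.34, "ax": 0, "ay": 0, "az": 0, "hand": 30}
    - {"x": 0, "y": 0, "z": 0.34, "ax": 0, "ay": 0, "az": 0, "hand": 30}

```text
clock: 40.95
eef_pos: [555.7, 40.7, 40.6]
tcp_rot: [-3.142, 0.001, 3.113]
contact_force: [-0.0, -0.7, 5.2]
opening: 0.408
grasp_force: 25.6
```

drive_tool:
  plan:
    - {"x": 0, "y": 0, "z": 0, "ax": 0, "ay": 0, "az": 0, "hand": 36}
    - {"x": 0, "y": 0, "z": 0, "ax": 0, "ay": 0, "az": 0, "hand": 42}
    - {"x": 0, "y": 0, "z": 0, "ax": 0, "ay": 0, "az": 0, "hand": 42}
    - {"x": 0, "y": 0, "z": 0, "ax": 0, "ay": 0, "az": 0, "hand": 42}
    - {"x": 0, "y": 0, "z": 0, "ax": 0, "ay": 0, "az": 0, "hand": 42}

```text
clock: 41.45
eef_pos: [555.3, 40.8, 40.2]
tcp_rot: [3.142, -0.0, 3.113]
contact_force: [-0.8, 0.7, 1.0]
opening: 0.492
grasp_force: 0.0
```

Run:
```python
from h import *
im=imaging.grab_frame("side")
units((555,41.5,40))
g=cv2.cvtColor(im,cv2.COLOR_RGB2GRAY)
print("col",[int(v) for v in g[292:322,327]])
```

```text
t 41.5 p [555.3  40.8  40.2] yaw [-3.142 -0.     3.113] F [-0.7 -0.6  0.5] open 42.2 gf 0.0 q [ 0.07  0.5   1.92 -0.    0.72 -1.47]
(555, 41.5, 40) -> [0.007 0.014 0.003] turn [-0.    -0.002 -0.006]
col [64, 69, 64, 72, 61, 67, 66, 66, 64, 70, 65, 67, 77, 91, 97, 96, 98, 100, 94, 95, 101, 95, 68, 47, 49, 50, 44, 49, 48, 44]
```

Cap 4's rim is at row 314, z=8, on the plate: **good**. It goes to a carton cell.

drive_tool:
  plan:
    - {"x": 0, "y": 0, "z": 0, "ax": 0, "ay": 0, "az": 0, "hand": 30}
    - {"x": 0, "y": 0, "z": 0, "ax": 0, "ay": 0, "az": 0, "hand": 30}
    - {"x": 0, "y": 0, "z": 0, "ax": 0, "ay": 0, "az": 0, "hand": 30}
    - {"x": 0, "y": 0, "z": 0, "ax": 0, "ay": 0, "az": 0, "hand": 30}
    - {"x": 0, "y": 0, "z": -0.4, "ax": 0, "ay": 0, "az": 0, "hand": 30}
    - {"x": 0, "y": 0, "z": -0.9, "ax": 0, "ay": 0, "az": 0, "hand": 30}
    - {"x": 0, "y": 0, "z": -1.4, "ax": 0, "ay": 0, "az": 0, "hand": 30}
    - {"x": 0, "y": 0, "z": -1.4, "ax": 0, "ay": 0, "az": 0, "hand": 30}

```text
clock: 42.3
eef_pos: [557.5, 41.0, 113.2]
tcp_rot: [3.141, 0.005, 3.113]
contact_force: [0.7, 0.1, 0.4]
opening: 0.41
grasp_force: 25.6
```

Run:
```python
from h import *
units((494,-202.5,110),(494,-202.5,37))
```

```text
t 42.3 p [557.5  41.  113.2] yaw [3.141 0.005 3.113] F [0.7 0.1 0.4] open 35.0 gf 25.6 q [ 0.07  0.39  1.88  0.    0.87 -1.47]
(494, -202.5, 110) -> [ 1.129 -4.905  0.055] turn [ 0.006  0.048 -0.006]
(494, -202.5, 37) -> [ 1.137 -4.906  1.515] turn [ 0.006  0.048 -0.006]
```

drive_tool:
  plan:
    - {"x": 0.2, "y": -0.85, "z": 0, "ax": 0, "ay": 0, "az": 0, "hand": 30}
    - {"x": 0.4, "y": -1.7, "z": 0, "ax": 0, "ay": 0, "az": 0, "hand": 30}
    - {"x": 0.6, "y": -2.6, "z": 0, "ax": 0, "ay": 0, "az": 0, "hand": 30}
    - {"x": 0.8, "y": -3.5, "z": 0, "ax": 0, "ay": 0, "az": 0, "hand": 30}
    - {"x": 1.0, "y": -4.3, "z": 0, "ax": 0, "ay": 0, "az": 0, "hand": 30}
    - {"x": 1.12, "y": -4.9, "z": 0, "ax": 0, "ay": 0, "az": 0, "hand": 30}
    - {"x": 1.12, "y": -4.9, "z": 0.3, "ax": 0, "ay": 0, "az": 0, "hand": 30}
    - {"x": 1.12, "y": -4.9, "z": 0.3, "ax": 0, "ay": 0, "az": 0, "hand": 30}

```text
clock: 43.1
eef_pos: [490.6, -202.8, 93.2]
tcp_rot: [3.14, -0.003, 3.111]
contact_force: [-0.9, 0.8, -1.0]
opening: 0.406
grasp_force: 25.6
```

drive_tool:
  plan:
    - {"x": 0, "y": 0, "z": 0, "ax": 0, "ay": 0, "az": 0, "hand": 30}
    - {"x": 0, "y": 0, "z": 0, "ax": 0, "ay": 0, "az": 0, "hand": 30}
    - {"x": 0, "y": 0, "z": 0, "ax": 0, "ay": 0, "az": 0, "hand": 30}

```text
clock: 43.4
eef_pos: [492.8, -202.0, 95.6]
tcp_rot: [-3.141, 0.0, 3.114]
contact_force: [0.2, 0.2, -0.1]
opening: 0.406
grasp_force: 25.6
```

Run:
```python
from h import *
im=imaging.grab_frame("side");crop(im,320,180,450,280,6,"pics/s8.png")
units((494,-202.5,37))
```

```text
t 43.5 p [ 492.8 -202.    95.6] yaw [-3.141e+00  1.000e-03  3.114e+00] F [-0.4  0.  -0.1] open 34.4 gf 25.6 q [-0.39  0.39  1.94  0.    0.81 -1.94]
(494, -202.5, 37) -> [-0.023 -0.009  1.172] turn [-0.002  0.005  0.005]
```

View pics/s8.png

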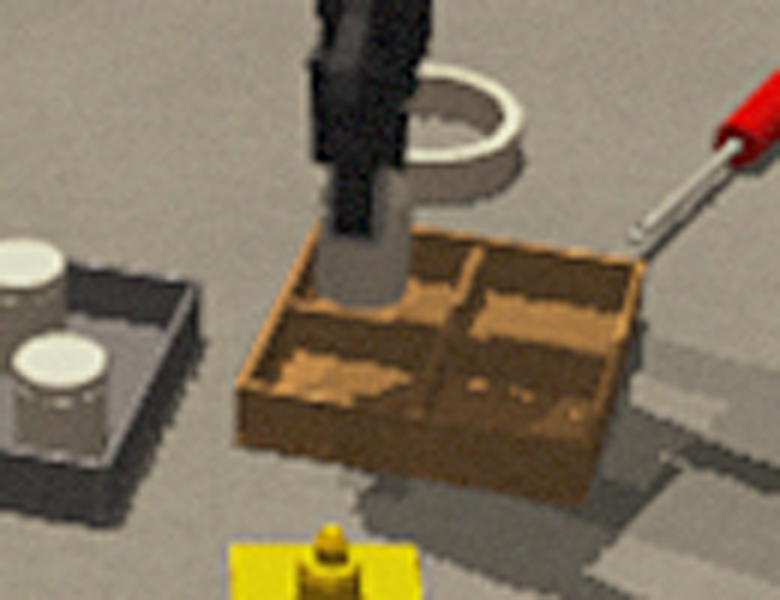

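The cap hangs over the carton with its rim bottom at (362,303) in the crop. The near-left cell is at about (340,375). I'll check the drop point by projection.

Run:
```python
from h import *
P=lambda *X:(proj("side",X)*6-np.array([320,180])*6+2.5).round(0)
print("cap rim c now",P([492.8,-202,63]),"at floor",P([492.8,-202,4]))
f=lambda u,v,z:back("side",(320+(u-2.5)/6,180+(v-2.5)/6),z).round(0)
print("cell corners z30",f(240,385,30),f(425,425,30),f(455,327,30),f(292,302,30),"outer",f(318,228,30),f(640,262,30),f(600,435,30))
```

```text
cap rim c now [[357. 288.]] at floor [[350. 412.]]
cell corners z30 [ 533. -173.] [ 458. -163.] [ 457. -234.] [ 524. -237.] outer [ 525. -297.] [ 390. -302.] [ 392. -173.]
```

drive_tool:
  plan:
    - {"x": -0.02, "y": 0, "z": 0.3, "ax": 0, "ay": 0, "az": 0, "hand": 30}
    - {"x": -0.02, "y": 0, "z": 0.6, "ax": 0, "ay": 0, "az": 0, "hand": 30}
    - {"x": -0.02, "y": 0, "z": 0.9, "ax": 0, "ay": 0, "az": 0, "hand": 30}
    - {"x": -0.02, "y": 0, "z": 1.1, "ax": 0, "ay": 0, "az": 0, "hand": 30}
    - {"x": -0.02, "y": 0, "z": 1.16, "ax": 0, "ay": 0, "az": 0, "hand": 30}
    - {"x": -0.02, "y": 0, "z": 1.16, "ax": 0, "ay": 0, "az": 0, "hand": 30}
    - {"x": -0.02, "y": 0, "z": 1.16, "ax": 0, "ay": 0, "az": 0, "hand": 30}

```text
clock: 44.15
eef_pos: [493.8, -202.6, 37.8]
tcp_rot: [-3.141, 0.001, 3.113]
contact_force: [0.7, 0.3, -0.1]
opening: 0.406
grasp_force: 25.6
```

drive_tool:
  plan:
    - {"x": 0, "y": 0, "z": 0, "ax": 0, "ay": 0, "az": 0, "hand": 34}
    - {"x": 0, "y": 0, "z": 0, "ax": 0, "ay": 0, "az": 0, "hand": 40}
    - {"x": 0, "y": 0, "z": 0, "ax": 0, "ay": 0, "az": 0, "hand": 48}
    - {"x": 0, "y": 0, "z": 0, "ax": 0, "ay": 0, "az": 0, "hand": 48}
    - {"x": 0, "y": 0, "z": -0.4, "ax": 0, "ay": 0, "az": 0, "hand": 48}
    - {"x": 0, "y": 0, "z": -1.2, "ax": 0, "ay": 0, "az": 0, "hand": 48}
    - {"x": 0, "y": 0, "z": -2.2, "ax": 0, "ay": 0, "az": 0, "hand": 48}
    - {"x": 0, "y": 0, "z": -3.0, "ax": 0, "ay": 0, "az": 0, "hand": 48}

```text
clock: 44.95
eef_pos: [493.5, -202.6, 189.6]
tcp_rot: [-3.141, 0.001, 3.113]
contact_force: [0.6, -0.9, -0.2]
opening: 0.562
grasp_force: 0.0
```

drive_tool:
  plan:
    - {"x": 0, "y": 0, "z": 0, "ax": 0, "ay": 0, "az": 0, "hand": 48}
    - {"x": 1, "y": 0, "z": 0, "ax": 0, "ay": 0, "az": 0, "hand": 48}
    - {"x": 1.6, "y": 0, "z": 0, "ax": 0, "ay": 0, "az": 0, "hand": 48}
    - {"x": 1.6, "y": 0, "z": 0, "ax": 0, "ay": 0, "az": 0, "hand": 48}
    - {"x": 1.6, "y": 0, "z": 0, "ax": 0, "ay": 0, "az": 0, "hand": 48}

```text
clock: 45.45
eef_pos: [413.1, -200.3, 187.0]
tcp_rot: [-3.142, 0.0, 3.112]
contact_force: [-0.1, 0.9, -0.7]
opening: 0.561
grasp_force: 0.0
```

Run:
```python
from h import *
im=imaging.grab_frame("side");crop(im,190,150,470,450,2,"pics/s9.png")
g=cv2.GaussianBlur(im.astype(np.float32).min(2),(3,3),0)
for p in((664,-144),(599,-146),(633,-210),(493,-202)): print(fit(g,"side",*p,49))
units()
```

```text
(65.5, np.float64(664.0), np.float64(-144.0), 186, 97)
(58.5, np.float64(598.0), np.float64(-146.0), 186, 105)
(58.7, np.float64(632.0), np.float64(-211.0), 187, 105)
(76.2, np.float64(492.0), np.float64(-203.0), 185, 83)
t 45.5 p [ 414.  -200.5  187.2] yaw [-3.141e+00  1.000e-03  3.113e+00] F [ 0.1 -0.  -0.1] open 48.1 gf 0.0 q [-0.45  0.15  2.02  0.    0.97 -2.  ]
```

View pics/s9.png

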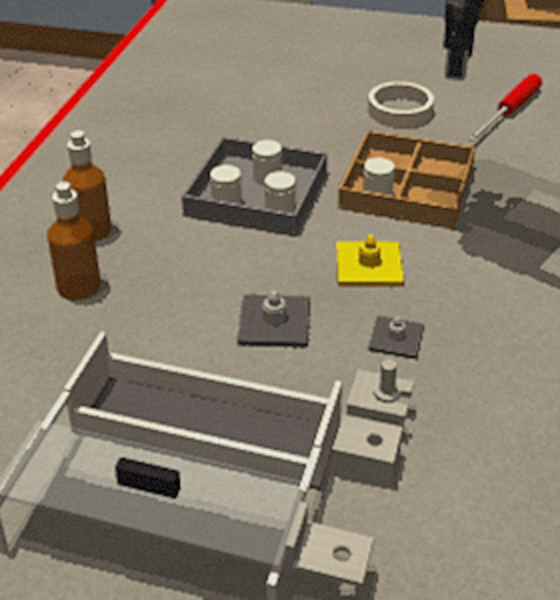

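Three caps stand upright in the tub and one in a carton cell (379,173). The rack is empty, the cover is open, and the pin is parked at (388,378).

```bash
python3 -c "
from rig import r
print(r.sign_off())"
```

```text
the job is handed in; nothing more can be done
None
```

The job is done and handed in: the pin is parked in the notch, the cover is fully open, and, tried in row order, caps 1–3 stopped on the shoulder and stand upright in the tub while cap 4 slid down to the plate and stands upright in the carton.

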